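# Find the weighted brush blank and clamp it in the tufting jig

### The arm

A 7-joint arm with a two-finger parallel gripper is mounted at the origin on the work surface. World frame = base frame: x ahead of the robot, y to its left, z up, the work surface at z = 0. Lengths are in m, angles in rad, forces in N, time in s.
With the tool pointing down it reaches from about 0.425 to 0.875 m from the base axis. Payload 4.7 kg.
Tool frame: the origin (TCP) lies at the very end of the fingers, on their centre line; the grasp point (between the pads) lies 19 mm behind it; z points along the fingers, y is the line along which they close (so a half turn about z gives the same grasp; the last joint's range is limited). The gripper opens to 87 mm and grips with 3 to 60 N. Pads are 19 mm wide; open, the fingers measure 117 mm over their backs; the gripper's body (75 mm by 190 mm) begins 51 mm behind the grasp point.
Start: joints at [-1.259, 0.321, -0.07, 1.45, 0.023, 1.371, -0.057], TCP at [0.191, 0.621, 0.223] pointing down, gripper open.
Joint ranges: [-2.86, 2.86], [-0.3, 2.09], [-1.38, 1.24], [0.06, 2.45], [-1.56, 4.7], [0.09, 2.05], [-2.69, 2.69]. Speed limits (rad/s): [2.57, 2.57, 3.14, 3.14, 3.14, 3.14, 3.14].

### API

Orientations are given as a 3x3 rotation matrix whose columns are the frame's x, y, z axes.
In Python, from rig import bot gives the robot as it stands.
- The arm moves only by the tool play_rows, never from a script. Its argument "increments" is a list of rows, each a list of 7 numbers: the shift along the tool's x, y, z normalised to -1 to 1, where 1 is 200 mm, then the turn, a rotation vector about the tool's x, y, z normalised to -1 to 1, where 1 is 0.5 rad, then the opening, from -1 (shut) to 1 (fully open). In form: [[tx, ty, tz, rx, ry, rz, grip], ...]. A call has 1 to 5 rows; each row is the pose to reach, as a shift and turn from the pose commanded when the call began, along the tool's axes at that moment; what a row does not reach only later rows make up. A row lasts 1/8 s, in which the tool goes at most 62.5 mm and 10.7 degrees, less where a joint would pass 70% of its speed; a pose out of reach is approached as far as the arm can. A call with a number of a shift or a turn outside -1 to 1 is refused whole. A call with a gripper value outside its range is refused whole. The fingers move at their own pace and stop on an object; "squeeze" is the grip in N (left out, the last holds). Time passes only in rows, so rows that repeat a pose let the fingers close. It gives the time, the measured TCP pose, the force, the opening and the grip force at its end, in the units of the state.
- bot.get_obs(): the state, without advancing time (a new reading comes with each control period).
- bot.snapshot(name): name is "scene" or "top" or "wrist"; returns the picture (384x512x3 uint8, blue, green, red); there is no depth.
- bot.calibration(name): a dict with "K" (3x3 intrinsics, pixels), "k1" (the pictures are not rectified: a ray, as slopes to the right and down, at radius r is drawn at 1 + k1 r^2 times it, then the intrinsics apply), "extrinsics" (4x4, takes a point from camera to world coordinates). Camera axes: x right, y down, z forward; pixel columns grow to the right and rows downward; lengths in m; the calibration is good to about 2 mm. A picture is of the moment at which its call begins: read the wrist's pose just before it. calibration takes no time and is no camera call; for the wrist camera it gives the pose at the moment of the call.
- bot.job_done(): hands the job in; it is judged then, once.
The state is a dict: "time_s": time; "joint_positions": joint angles; "joint_velocities": joint speeds; "joint_efforts": joint torques, N m; "eef_pos": TCP position; "ee_rot": TCP orientation; "ft_force": force on the tool from outside, world axes, zero at the start; "wrist_torque": the same for the moment, N m; "grip_width": finger opening in m; "grip_force": force on a finger pad.
Only numpy, scipy, OpenCV 4.12 (cv2) and the standard library are available. Lean on these libraries where they do the work, as an engineer would, in place of code of your own. Each camera call takes 0.05 s, during which the arm holds its last target. There are 200 camera calls.

### The job

The three brush blanks in the wooden rack look alike, but one has a steel core: find it by its weight and stand it, white band down, in the leaning lane of the green jig, lowering it gently until you feel it stand on the hidden foot stop before you let go. Then swing the keeper bar fully shut across it. Leave the other two blanks standing in their own bays, never let a blank drop or slide down freely, and do not shift the other things on the bench.

Things in the scene. Friction and masses are not known exactly. Their poses are not given: they have to be found in the camera images.
- blank_a: Brush blank: flat pale wooden slab 160 mm long, 70 wide, 24 thick, white band near its foot end, black dot near its top end. All three look the same; any one may hold the steel core. Origin: centre of the foot end; z along the blank to its top end (in the rack 35 degrees from vertical, top towards the robot), x square out of its free broad face (away from the robot and up), y along its width.
- blank_b: Brush blank like blank_a, same axes. The blank with the steel core weighs 0.39 to 0.51 kg in all; the two others weigh 0.17 to 0.23 kg. The core is shut up inside, with a few mm of play.
- blank_c: Brush blank like blank_a, same axes. In the rack its top 60 mm stick out past the bed, front and back free to be pinched across the 24 mm thickness; only 14 mm between neighbours. Lifted straight up from the rack, a blank comes off bed and ledge at once and can be put back the same way.
- rack: Fixed wooden rack with three bays side by side, 84 mm apart along its y, the middle one at y = 0. Each bay: a bed 100 mm long leaning 35 degrees from vertical (top towards the robot), a foot ledge 30 mm deep square to it, 6 mm thick dividers 18 mm high along the lower 90 mm; 4 mm play each side of a blank. Origin: on the table below the beds' lower edge; z up, x away from the robot.
- bay_edge (a point): On the rack: where bed and foot ledge meet, middle of the middle bay, 34 mm above the table.
- jig: Fixed green jig with one leaning lane, open face away from the robot. Origin: on the table below the lane's lower end; z up, x away from the robot, y to the side of the keeper's hinge. In its hood is a rubber foot stop, preset anywhere from lane z = 0 to 25 mm; it cannot be seen and must be felt; it holds still under 60 N. A blank let go above it slides down and hits it.
- lane: Frame of the jig's lane: origin in the bed surface at mid-width, at the lowest place the foot stop can have, 34 mm above the table; z up along the bed (35 degrees from vertical, top towards the robot), x square out of the bed, y to the keeper's hinge. A blank standing in it has its axes parallel to these and its origin at x = 12 mm. Lane 80 mm wide between side rails 14 mm high (z = 45 to 100 mm).
- hood_mouth (a point): Mouth of the hood that covers the lane's lower 45 mm: at lane (12, 0, 45) mm, where a blank's mid-plane passes. The hood is open upwards along the lane, 80 mm wide, its front plate 34 mm above the bed, with a lip that flares outward (lane z 44 to 57 mm, outer edge up to 46 mm above the bed).
- bed_top (a point): Middle of the bed's upper edge, at lane z = 118 mm. The bed plate is 10 mm thick; a blank's top end stands 42 to 67 mm beyond this edge.
- keeper (a joint): Keeper bar of the jig: 0 = shut (across the lane in front of the blank, against its end stop), grows as it opens; starts open at 1.75 to 2.1 rad, at most 2.2. It stays where it is left (friction about 0.1 N m); it must be pushed right home.
- keeper_hinge (a point): On the keeper's hinge axis at the middle of the bar's width: lane (32, 58, 90) mm. The axis is parallel to lane z. At joint value q the bar points from here along lane (x, y) = (sin q, -cos q). The post under it is 24 mm long along lane z.
- keeper_tip (a point): Point near the end of the keeper bar, 108 mm from the hinge axis. The steel bar is 8 mm thick and 16 mm wide along lane z; its red end piece (85 to 115 mm from the axis) is 10 mm thick.
- ferrule1: White ferrule ring, 72 mm across, 34 mm high. Bystander. Origin: centre of underside.
- ferrule2: White ferrule ring like ferrule1. Bystander.
- glue_jar: Closed black jar, 64 mm across, 60 mm high. Bystander. Origin: centre of underside.
- dish: Dark wooden bowl, 90 mm across, 35 mm high. Bystander. Origin: centre of underside.
- mallet: Hammer lying on the table. Bystander.
- bench_brush: Brush lying on the table. Bystander.
Mind the look-alikes: they are no part of the job. Leave any pink or turquoise look-alike of the blank_b alone.

How it is judged:
By the outcome, as a careful person would: the job done as asked, in the order asked, and still so for the second after the job is handed in, with the robot touching nothing.
It also fails if it takes over 72 s, if anything falls off the work surface, if the arm or the gripper's body presses on something with over 40 N, if the wrist force passes 120 N, or if a joint passes its speed limit or range.

## Working session

There is one attempt and no reset: what is moved stays moved. The work goes in short steps, Python scripts to look and compute and a tool call to move; the robot and the scene stay as the last step left them, time stands still between calls to the robot, and variables do not carry over. Pictures are saved under pics/ and viewed, at most 10 in all, crops included, and the job is handed in when it is done.

Besides the shell and the picture viewer there is one more tool, called after "Call:" as name([rows], argument=value, ...), one row to a line, values as JSON. play_rows: Moves the arm, as the interface text tells. Scaled input: -1 to 1 covers 200 mm each way for a shift and 0.5 rad each way for a turn. Its arguments: {"type":"object","properties":{"increments":{"type":"array"},"squeeze":{"type":"number"}},"required":["increments"]}

```bash
mkdir -p pics; ls; python3 - <<'E'
from rig import bot
import cv2,numpy as np
o=bot.get_obs()
for k in o: print(k,np.round(o[k],3).tolist())
for n in("scene","top"):
    cv2.imwrite(f"pics/{n}0.png",bot.snapshot(n)); c=bot.calibration(n); print(n,c["K"],c["k1"],np.round(c["extrinsics"],4))
E
```

```text
pics
time_s 0.0
joint_positions [-1.259, 0.322, -0.07, 1.452, 0.023, 1.371, -0.057]
joint_velocities [0.001, -0.0, 0.001, 0.0, -0.001, -0.0, -0.001]
joint_efforts [-0.0, -49.128, -0.404, -31.253, -0.064, 0.044, 0.0]
eef_pos [0.191, 0.621, 0.221]
ee_rot [[-0.956, 0.293, -0.0], [0.293, 0.956, -0.002], [-0.0, -0.002, -1.0]]
ft_force [-0.107, 0.005, 0.575]
wrist_torque [-0.059, 0.055, -0.035]
grip_force 0.0
grip_width 0.087
scene [[498.46161085   0.         249.17307214]
 [  0.         498.46161085 193.83363354]
 [  0.           0.           1.        ]] -0.07352712702814979 [[ 0.678   0.6159 -0.4011  1.1483]
 [ 0.7349 -0.5786  0.3538 -0.6367]
 [-0.0142 -0.5346 -0.845   1.4137]
 [ 0.      0.      0.      1.    ]]
top [[469.66623226   0.         256.16889719]
 [  0.         469.66623226 194.41961449]
 [  0.           0.           1.        ]] 0.023591453696642253 [[ 4.1000e-03 -9.9330e-01  1.1530e-01  3.3820e-01]
 [-1.0000e+00 -3.9000e-03  1.7000e-03 -8.7000e-02]
 [-1.2000e-03 -1.1530e-01 -9.9330e-01  1.6024e+00]
 [ 0.0000e+00  0.0000e+00  0.0000e+00  1.0000e+00]]
```

View pics/scene0.png

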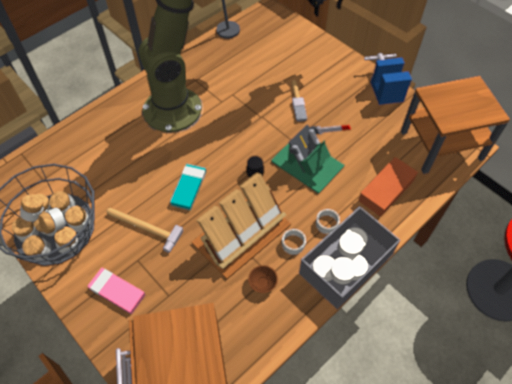

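View pics/top0.png

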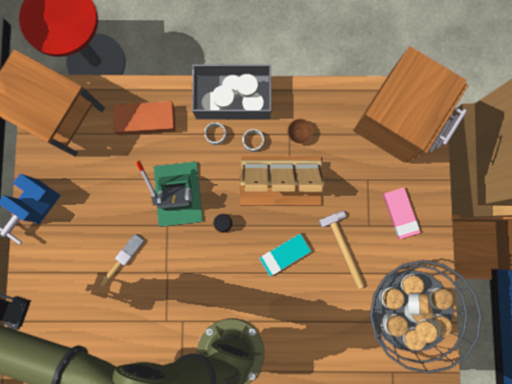

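```bash
cat > h.py <<'E'
import cv2,numpy as np
from rig import bot
def ray(c,u,v):
    K,k=c["K"],c["k1"]; E=np.array(c["extrinsics"])
    d=np.array([(u-K[0][2])/K[0][0],(v-K[1][2])/K[1][1]]); s=d.copy()
    for _ in range(20): s=d/(1+k*(s@s))
    v=E[:3,:3]@np.array([s[0],s[1],1]); return E[:3,3],v/np.linalg.norm(v)
def plane(c,u,v,z):
    o,d=ray(c,u,v); return o+d*(z-o[2])/d[2]
def proj(c,p):
    K,k=c["K"],c["k1"]; E=np.array(c["extrinsics"]); q=E[:3,:3].T@(np.array(p)-E[:3,3]); s=q[:2]/q[2]; s=s*(1+k*(s@s))
    return np.array([s[0]*K[0][0]+K[0][2],s[1]*K[1][1]+K[1][2]])
def tri(*rs):
    A=sum(np.eye(3)-np.outer(d,d) for o,d in rs); b=sum((np.eye(3)-np.outer(d,d))@o for o,d in rs)
    p=np.linalg.solve(A,b); return p,[float(np.linalg.norm((np.eye(3)-np.outer(d,d))@(p-o))) for o,d in rs]
E
python3 - <<'E'
import cv2,numpy as np
s=cv2.imread("pics/scene0.png");t=cv2.imread("pics/top0.png")
a=cv2.resize(s[115:275,190:355],None,fx=3.6,fy=3.6,interpolation=cv2.INTER_CUBIC)
cv2.imwrite("pics/sc.png",a)
b=cv2.resize(t[145:235,130:330],None,fx=4,fy=4,interpolation=cv2.INTER_CUBIC)
cv2.imwrite("pics/tc.png",b)
E
```

```text
(no output)
```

View pics/sc.png

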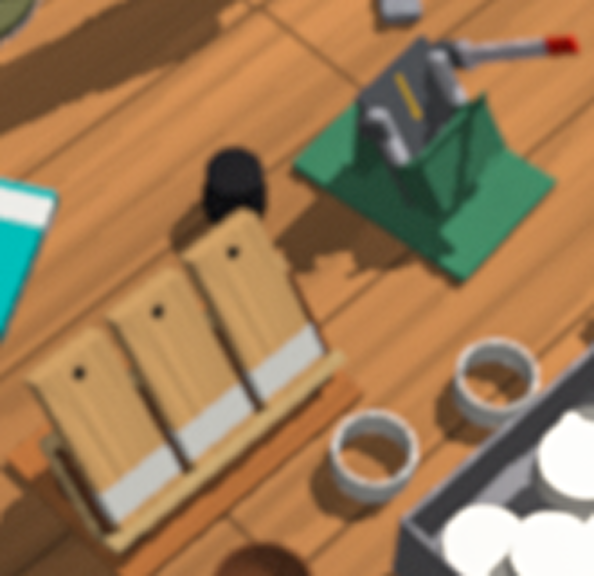

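View pics/tc.png

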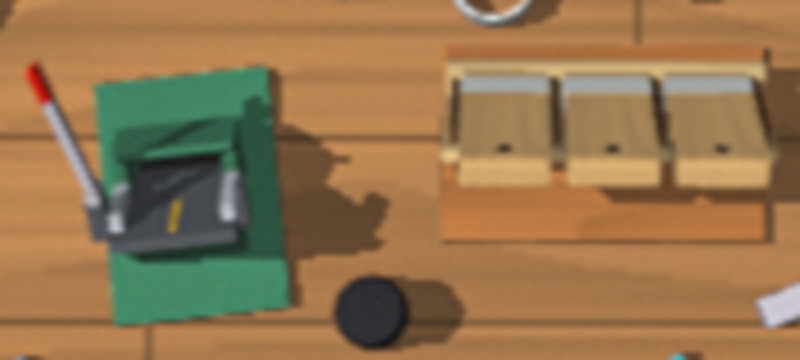

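```bash
python3 - <<'E'
from h import *
cs,ct=bot.calibration("scene"),bot.calibration("top")
s=cv2.imread("pics/scene0.png");t=cv2.imread("pics/top0.png")
def dark(im,u,v,r=5):
    x,y=int(round(u)),int(round(v)); g=cv2.cvtColor(im,cv2.COLOR_BGR2GRAY)[y-r:y+r+1,x-r:x+r+1].astype(float)
    w=np.clip(np.median(g)-25-g,0,None); yy,xx=np.mgrid[-r:r+1,-r:r+1]; w[np.hypot(xx,yy)>3.5]=0
    return x+(w*xx).sum()/w.sum(), y+(w*yy).sum()/w.sum()
S=lambda u,v:(190+(u+.5)/3.6-.5,115+(v+.5)/3.6-.5); T=lambda u,v:(130+(u+.5)/4-.5,145+(v+.5)/4-.5)
for a,b in (((232,251),(505,148)),((157,311),(612,148)),((79,372),(721,149))):
    p=dark(s,*S(*a));q=dark(t,*T(*b)); print("dot",np.round(p,1),np.round(q,1),np.round(tri(ray(cs,*p),ray(ct,*q)),4).tolist() if 0 else [np.round(x,4).tolist() for x in tri(ray(cs,*p),ray(ct,*q))])
# base corners at z~0 both views
for n,a in (("gl",(95,85)),("gr",(270,68)),("br",(290,303)),("bl",(115,325)),("rack fl",(447,45)),("rack fr",(768,50)),("rack br",(768,242)),("rack bl",(442,241))):
    print(n,plane(ct,*T(*a),0.008).round(4))
for n,a,b in (("red tip",(565,45),(36,70)),("bedtopL",(425,38),(92,240)),("bedtopR",(358,98),(240,240)),("yellow lo",(418,115),(178,202)),("yellow hi",(398,76),(172,232)),("gr",(555,183),(95,85)),("frontR",(462,282),(270,68)),("br",(293,165),(290,303))):
    print(n,[np.round(x,4).tolist() for x in tri(ray(cs,*S(*a)),ray(ct,*T(*b)))])
E
```

```text
dot [254.3 184.6] [255.7 181.6] [[0.5442, -0.0828, 0.1698], [0.0, 0.0]]
dot [233.4 201.1] [282.7 181.7] [[0.5442, -0.1662, 0.169], [0.0002, 0.0002]]
dot [211.5 218.2] [309.9 181.7] [[0.5445, -0.2503, 0.1692], [0.0004, 0.0004]]
gl [0.6207 0.2696 0.008 ]
gr [0.6362 0.1196 0.008 ]
br [0.4338 0.0989 0.008 ]
bl [0.4146 0.2467 0.008 ]
rack fl [ 0.6569 -0.0327  0.008 ]
rack fr [ 0.6536 -0.3093  0.008 ]
rack br [ 0.4874 -0.3074  0.008 ]
rack bl [ 0.4872 -0.0297  0.008 ]
red tip [[0.5976, 0.2712, 0.1934], [0.0025, 0.0025]]
bedtopL [[0.4725, 0.2375, 0.1232], [0.0061, 0.0061]]
bedtopR [[0.4784, 0.1282, 0.1298], [0.0041, 0.0041]]
yellow lo [[0.511, 0.1823, 0.0886], [0.0007, 0.0007]]
yellow hi [[0.4833, 0.1805, 0.1224], [0.0008, 0.0008]]
gr [[0.6203, 0.2692, 0.0087], [0.0003, 0.0003]]
frontR [[0.6362, 0.1198, 0.0101], [0.0006, 0.0006]]
br [[0.4337, 0.0986, 0.0115], [0.0002, 0.0002]]
```

```bash
cat >> h.py <<'E'
from scipy.spatial.transform import Rotation as Ro, Slerp
c35,s35=np.cos(np.radians(35)),np.sin(np.radians(35))
def leanR(yaw):  # tool frame: z down along blank, y out of the free face
    return Ro.from_euler('z',yaw).as_matrix()@np.array([[0,c35,s35],[1,0,0],[0,s35,-c35]])
def plan(wps,start=None,vmax=.055,wmax=.17,g=None):
    """wps: list of (pos,R). prints calls of up to 5 rows"""
    if start is None:
        o=bot.get_obs(); start=(np.array(o["eef_pos"]),np.array(o["ee_rot"]))
    p,R=start; rows=[]
    for q,Q in wps:
        rv=Ro.from_matrix(R.T@Q).as_rotvec(); n=max(1,int(np.ceil(max(np.linalg.norm(q-p)/vmax,np.linalg.norm(rv)/wmax))))
        for i in range(1,n+1): rows.append((p+(q-p)*i/n,R@Ro.from_rotvec(rv*i/n).as_matrix()))
        p,R=q,Q
    p,R=start
    while rows:
        out=[]; 
        while rows and len(out)<5:
            q,Q=rows[0]; v=np.r_[R.T@(q-p)/.2,Ro.from_matrix(R.T@Q).as_rotvec()/.5].round(3)
            if abs(v).max()>1: break
            out.append(v); rows.pop(0)
        print("[",", ".join("["+",".join(f"{x:g}" for x in v+0)+",G]" for v in out),"]")
        p,R=p+R@out[-1][:3]*.2,R@Ro.from_rotvec(out[-1][3:]*.5).as_matrix()
def st():
    o=bot.get_obs(); print(round(o["time_s"],2),np.round(o["eef_pos"],4),"q",np.round(o["joint_positions"],2),"f",np.round(o["ft_force"],2),"t",np.round(o["wrist_torque"],3),"g",round(float(o["grip_width"]),4),round(float(o["grip_force"]),1)); return o
JY=np.radians(6.2); LO=np.array([.547,.187,.034])
def lane(x,y,z,yaw=None,LO_=None):
    yaw=JY if yaw is None else yaw; L=LO if LO_ is None else LO_
    return L+Ro.from_euler('z',yaw).as_matrix()@np.array([x*c35-z*s35,y,x*s35+z*c35])
E
python3 - <<'E'
from h import *
st()
plan([(np.array([.44,.36,.36]),leanR(.6)),(np.array([.44,.175,.30]),leanR(JY))])
E
```

```text
0.1 [0.1906 0.6209 0.2216] q [-1.26  0.32 -0.07  1.45  0.02  1.37 -0.06] f [ 0.71  0.42 -0.14] t [ 0.042 -0.029  0.022] g 0.0872 0.0
[ [-0.197,-0.11,-0.086,-0.147,-0.051,0.163,G], [-0.394,-0.221,-0.173,-0.294,-0.102,0.326,G], [-0.591,-0.331,-0.259,-0.442,-0.154,0.489,G], [-0.787,-0.441,-0.345,-0.589,-0.205,0.652,G], [-0.984,-0.552,-0.432,-0.736,-0.256,0.815,G] ]
[ [-0.229,0.01,-0.077,-0.147,-0.051,0.163,G], [-0.457,0.02,-0.154,-0.295,-0.102,0.326,G], [-0.686,0.029,-0.231,-0.442,-0.154,0.489,G], [-0.835,-0.163,-0.22,-0.433,-0.272,0.705,G], [-0.983,-0.355,-0.208,-0.423,-0.39,0.921,G] ]
[ [-0.217,-0.108,0.015,0,-0.141,0.202,G], [-0.434,-0.217,0.031,0,-0.282,0.403,G] ]
```

Call:
play_rows([
  [-0.197,-0.11,-0.086,-0.147,-0.051,0.163,1],
  [-0.394,-0.221,-0.173,-0.294,-0.102,0.326,1],
  [-0.591,-0.331,-0.259,-0.442,-0.154,0.489,1],
  [-0.787,-0.441,-0.345,-0.589,-0.205,0.652,1],
  [-0.984,-0.552,-0.432,-0.736,-0.256,0.815,1],
])

```text
time_s: 0.72
eef_pos: [0.3474, 0.4566, 0.3093]
ee_rot: [[-0.749, 0.599, 0.283], [0.661, 0.707, 0.253], [-0.048, 0.376, -0.925]]
ft_force: [0.5, 0.1, 0.3]
grip_width: 0.0869
grip_force: 0.0
```

Call:
play_rows([
  [-0.229,0.01,-0.077,-0.147,-0.051,0.163,1],
  [-0.457,0.02,-0.154,-0.295,-0.102,0.326,1],
  [-0.686,0.029,-0.231,-0.442,-0.154,0.489,1],
  [-0.835,-0.163,-0.22,-0.433,-0.272,0.705,1],
  [-0.983,-0.355,-0.208,-0.423,-0.39,0.921,1],
])

```text
time_s: 1.35
eef_pos: [0.4583, 0.3243, 0.3189]
ee_rot: [[-0.424, 0.762, 0.49], [0.906, 0.365, 0.216], [-0.014, 0.535, -0.845]]
ft_force: [-0.1, -1.2, 1.2]
grip_width: 0.0874
grip_force: 0.0
```

Call:
play_rows([
  [-0.217,-0.108,0.015,0,-0.141,0.202,1],
  [-0.434,-0.217,0.031,0,-0.282,0.403,1],
  [-0.434,-0.217,0.031,0,-0.282,0.403,1],
])

```text
time_s: 1.72
eef_pos: [0.476, 0.249, 0.2682]
ee_rot: [[-0.206, 0.841, 0.5], [0.978, 0.194, 0.078], [-0.031, 0.505, -0.863]]
ft_force: [-0.3, 0.7, 0.7]
grip_width: 0.0871
grip_force: 0.0
```

```bash
python3 - <<'E'
from h import *
import json
o=st(); print(np.round(o["ee_rot"],3).tolist(), leanR(JY).round(3).tolist())
c=bot.calibration("wrist"); im=bot.snapshot("wrist"); cv2.imwrite("pics/w1.png",im)
json.dump({k:np.array(v).tolist() for k,v in c.items()},open("w1.json","w"))
print(np.round(c["extrinsics"],3),c["K"],c["k1"])
for n,p in (("lane0",(0,0,0)),("bedtop",(0,0,.118)),("bL",(0,.04,.118)),("bR",(0,-.04,.118)),("mouth",(.012,0,.045)),("hinge",(.032,.058,.09))): print(n,proj(c,lane(*p)).round(1))
cv2.imwrite("pics/w1b.png",cv2.resize(im,(784,588),interpolation=cv2.INTER_CUBIC))
E
```

```text
1.73 [0.476  0.249  0.2682] q [-0.8  -0.3   0.06  2.09  0.38  0.93 -0.68] f [-0.32  0.7   0.65] t [-0.099  0.668  0.056] g 0.0871 0.0
[[-0.206, 0.841, 0.5], [0.978, 0.194, 0.078], [-0.031, 0.505, -0.863]] [[-0.108, 0.814, 0.57], [0.994, 0.088, 0.062], [0.0, 0.574, -0.819]]
[[ 0.841  0.061  0.537  0.38 ]
 [ 0.193 -0.962 -0.194  0.31 ]
 [ 0.505  0.267 -0.821  0.404]
 [ 0.     0.     0.     1.   ]] [[338.92161046   0.         249.91857784]
 [  0.         338.92161046 202.3940614 ]
 [  0.           0.           1.        ]] 0.004617022359852197
lane0 [192.8 226.6]
bedtop [161.  267.9]
bL [162.7 225.6]
bR [159.5 307.4]
mouth [193.7 240.7]
hinge [207.1 202.1]
```

View pics/w1b.png

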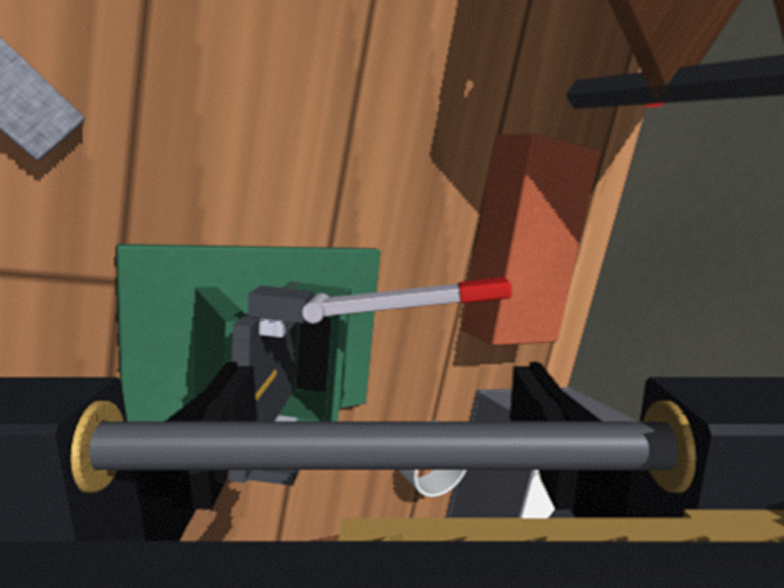

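```bash
python3 - <<'E'
from h import *
import json
c=json.load(open("w1.json")); ct,cs=bot.calibration("top"),bot.calibration("scene")
W=lambda u,v:((u+.5)/1.53125-.5,(v+.5)/1.53125-.5); S=lambda u,v:(190+(u+.5)/3.6-.5,115+(v+.5)/3.6-.5); T=lambda u,v:(130+(u+.5)/4-.5,145+(v+.5)/4-.5)
for n,a in (("bl",(117,245)),("gl",(380,249))): print(n,plane(c,*W(*a),.009).round(4))
def P(n,w,t=None,s=None):
    rs=[ray(c,*W(*w))]+([ray(ct,*T(*t))] if t else [])+([ray(cs,*S(*s))] if s else [])
    p,e=tri(*rs); q=Ro.from_euler('z',-JY).apply(p-LO); print(n,p.round(4),"lane",np.round([q[0]*c35+q[2]*s35,q[1],-q[0]*s35+q[2]*c35],4),np.round(e,4))
P("ylo",(276,371),(178,202),(418,115)); P("yhi",(257,399),(172,232),(398,76)); P("tip",(510,289),(30,67),(577,44))
P("hinge",(313,312),(97,200))
print("hinge102",proj(c,lane(.032,.058,.102)).round(1),W(313,312))
print("red mid",W(485,291))
# colour based red centroid & base corners via green hull in top view
t=cv2.imread("pics/top0.png");h=cv2.cvtColor(t,cv2.COLOR_BGR2HSV);m=cv2.inRange(h,(60,80,40),(85,255,255))[150:230,140:215]
r=cv2.minAreaRect(max(cv2.findContours(m,0,2)[0],key=cv2.contourArea)); b=cv2.boxPoints(r)+[140,150]
B=[plane(ct,*q,.009) for q in b]; print(np.round(B,4),np.mean(B,0).round(4))
plan([(lane(.012,0,.19),leanR(JY))])
E
```

```text
bl [0.4152 0.2491 0.009 ]
gl [0.6228 0.2725 0.009 ]
ylo [0.5112 0.1845 0.0853] lane [0.     0.0013 0.0626] [0.0025 0.0022 0.0013]
yhi [0.4848 0.1813 0.1227] lane [-0.0003  0.0011  0.1085] [0.0035 0.0026 0.001 ]
tip [0.6021 0.2783 0.1919] lane [0.1435 0.0848 0.0923] [0.0002 0.0003 0.0003]
hinge [0.5092 0.2398 0.1294] lane [0.0286 0.0566 0.0964] [0.0024 0.0024]
hinge102 [204.4 205.3] (204.23469387755102, 203.58163265306123)
red mid (316.5612244897959, 189.8673469387755)
[[0.6197 0.2717 0.009 ]
 [0.6361 0.1238 0.009 ]
 [0.4305 0.0989 0.009 ]
 [0.4147 0.2446 0.009 ]] [0.5252 0.1848 0.009 ]
[ [-0.167,-0.188,0.109,-0.077,-0.033,0.104,G], [-0.334,-0.376,0.218,-0.153,-0.065,0.209,G] ]
```

Call:
play_rows([
  [-0.167,-0.188,0.109,-0.077,-0.033,0.104,1],
  [-0.334,-0.376,0.218,-0.153,-0.065,0.209,1],
  [-0.334,-0.376,0.218,-0.153,-0.065,0.209,1],
  [-0.334,-0.376,0.218,-0.153,-0.065,0.209,1],
])

```text
time_s: 2.28
eef_pos: [0.463, 0.1904, 0.1434]
ee_rot: [[-0.107, 0.852, 0.513], [0.994, 0.102, 0.038], [-0.02, 0.514, -0.858]]
ft_force: [0.5, -0.0, 1.5]
grip_width: 0.0872
grip_force: 0.0
```

```bash
sed -i 's/^JY=.*/JY=np.radians(6.4); LO=np.array([.547,.1875,.034])/' h.py; python3 - <<'E'
from h import *
o=st(); print(lane(.012,0,.19)); R=np.array(o["ee_rot"]);print("err deg",np.degrees(Ro.from_matrix(R.T@leanR(JY)).as_rotvec()).round(2))
E
```

```text
2.27 [0.463  0.1904 0.1434] q [-0.91 -0.3   0.23  2.34  0.58  0.71 -0.94] f [ 0.55 -0.04  1.5 ] t [-0.051  0.558  0.056] g 0.0872 0.0
[0.44846821 0.17644789 0.19652181]
err deg [-4.09  1.09  0.41]
```

```bash
cat > kin.py <<'E'
import numpy as np, itertools, json, os
from scipy.optimize import least_squares
from scipy.spatial.transform import Rotation as Ro
def Rz(a): return Ro.from_euler('z',a).as_matrix()
def Ry(a): return Ro.from_euler('y',a).as_matrix()
def fk(q,P,s):
    h,b,L1,a1,a2,L2,w,L3=P
    R=Rz(s[0]*q[0]); p=np.array([0,0,h])+R@[b,0,0]
    R=R@Ry(q[1]); p=p+R@[0,0,L1]; R=R@Rz(s[1]*q[2]); p=p+R@[a1,0,0]
    R=R@Ry(q[3]); p=p+R@[a2,0,L2]; R=R@Rz(s[2]*q[4]); R=R@Ry(q[5]); p=p+R@[w,0,L3]; R=R@Rz(s[3]*q[6]+np.pi/2)
    return p,R
LIM=np.array([[-2.86,2.86],[-.3,2.09],[-1.38,1.24],[.06,2.45],[-1.56,4.7],[.09,2.05],[-2.69,2.69]])
E
python3 - <<'E'
from kin import *
D=[([-1.26,.3215,-.07,1.4515,.023,1.371,-.057],[.1908,.621,.2213],[[-0.956,0.293,0],[0.293,0.956,-0.002],[0,-0.002,-1]]),
([-.8,-.3,.06,2.09,.38,.93,-.68],[.476,.249,.2682],[[-0.206,0.841,0.5],[0.978,0.194,0.078],[-0.031,0.505,-0.863]]),
([-.91,-.3,.23,2.34,.58,.71,-.94],[.463,.1904,.1434],[[-0.107,0.852,0.513],[0.994,0.102,0.038],[-0.02,0.514,-0.858]])]
for s in itertools.product([1,-1],repeat=4):
    e=np.mean([np.linalg.norm(fk(q,[0]*8,s)[1]-np.array(R)) for q,p,R in D])
    if e<.5:
        f=lambda P:np.concatenate([fk(q,P,s)[0]-p for q,p,R in D]+[1e-3*(np.array(P)-[.35,0,.4,0,0,.4,0,.25])])
        r=least_squares(f,[.35,0,.4,0,0,.4,0,.25]); print(s,round(e,3),r.x.round(3),np.abs(r.fun[:9]).max())
E
```

```text
(-1, 1, -1, -1) 0.338 [0.486 0.02  0.415 0.451 0.276 0.844 0.699 0.072] 0.05781585059443786
(-1, -1, -1, -1) 0.007 [ 0.259  0.043  0.568 -0.082 -0.012  0.461 -0.053  0.519] 0.020352134787039816
```

```bash
sed -i 's/    o=bot.get_obs(); print(round(o\["time_s"\]/    o=bot.get_obs(); import json; open("log","a").write(json.dumps([np.array(o[k]).tolist() for k in ("joint_positions","eef_pos","ee_rot")])+"\\n"); print(round(o["time_s"]/' h.py
cat >> h.py <<'E'
E0=np.array([.6098,-.1663,.034])  # bay_edge
def bay(i,x,z): # i=+1 left(+y) bay
    return E0+np.array([x*c35-z*s35,.0837*i,x*s35+z*c35])
E
python3 - <<'E'
from h import *
st(); print(bay(1,.012,.19))
plan([(np.array([.56,.10,.30]),leanR(0.)),(bay(1,.012,.20),leanR(0.))])
E
```

```text
2.27 [0.463  0.1904 0.1434] q [-0.91 -0.3   0.23  2.34  0.58  0.71 -0.94] f [ 0.55 -0.04  1.5 ] t [-0.051  0.558  0.056] g 0.0872 0.0
[ 0.5106503  -0.0826      0.19652181]
[ [-0.129,0.192,-0.11,-0.035,-0.021,0.05,G], [-0.259,0.385,-0.22,-0.07,-0.042,0.101,G], [-0.388,0.577,-0.33,-0.105,-0.063,0.151,G], [-0.517,0.769,-0.44,-0.14,-0.083,0.202,G], [-0.734,0.626,-0.382,-0.14,-0.083,0.202,G] ]
[ [-0.228,-0.125,0.058,0,0,0,G], [-0.457,-0.249,0.116,0,0,0,G], [-0.685,-0.374,0.174,0,0,0,G] ]
```

Call:
play_rows([
  [-0.129,0.192,-0.11,-0.035,-0.021,0.05,1],
  [-0.259,0.385,-0.22,-0.07,-0.042,0.101,1],
  [-0.388,0.577,-0.33,-0.105,-0.063,0.151,1],
  [-0.517,0.769,-0.44,-0.14,-0.083,0.202,1],
  [-0.517,0.769,-0.44,-0.14,-0.083,0.202,1],
])

```text
time_s: 2.9
eef_pos: [0.5664, 0.0985, 0.3077]
ee_rot: [[0.005, 0.814, 0.581], [1.0, -0.005, -0.002], [0.001, 0.581, -0.814]]
ft_force: [-0.9, 0.0, -0.7]
grip_width: 0.0869
grip_force: 0.0
```

```bash
python3 - <<'E'
from h import *
st(); plan([(bay(1,.012,.20),leanR(0.))])
E
```

```text
2.9 [0.5664 0.0985 0.3077] q [-0.16 -0.3  -0.15  2.04  0.19  0.81 -0.41] f [-0.85  0.02 -0.69] t [-0.12   0.761 -0.027] g 0.0869 0.0
[ [-0.227,-0.136,0.06,0.005,0.001,-0.002,G], [-0.454,-0.272,0.121,0.01,0.002,-0.005,G], [-0.681,-0.409,0.181,0.014,0.002,-0.007,G], [-0.908,-0.545,0.242,0.019,0.003,-0.01,G] ]
```

Call:
play_rows([
  [-0.227,-0.136,0.06,0.005,0.001,-0.002,1],
  [-0.454,-0.272,0.121,0.01,0.002,-0.005,1],
  [-0.681,-0.409,0.181,0.014,0.002,-0.007,1],
  [-0.908,-0.545,0.242,0.019,0.003,-0.01,1],
  [-0.908,-0.545,0.242,0.019,0.003,-0.01,1],
])

```text
time_s: 3.52
eef_pos: [0.5192, -0.0859, 0.1749]
ee_rot: [[-0.003, 0.84, 0.543], [1.0, -0.002, 0.008], [0.008, 0.543, -0.84]]
ft_force: [0.6, -0.1, 0.8]
grip_width: 0.087
grip_force: 0.0
```

```bash
python3 - <<'E'
from h import *
from kin import *
o=st(); print(bay(1,.012,.2)); R=np.array(o["ee_rot"]);print("err deg",np.degrees(Ro.from_matrix(R.T@leanR(0)).as_rotvec()).round(2))
D=[json.loads(l) for l in open("log")]; D=[d for i,d in enumerate(D) if i==0 or abs(np.array(d[0])-D[i-1][0]).max()>.005]
D.insert(0,([-1.26,.3215,-.07,1.4515,.023,1.371,-.057],[.1908,.621,.2213],0))
s=(-1,-1,-1,-1)
f=lambda P:np.concatenate([fk(q,P,s)[0]-p for q,p,R in D]+[1e-3*(np.array(P)-[.35,0,.4,0,0,.4,0,.25])])
r=least_squares(f,[.35,0,.4,0,0,.4,0,.25]); print(len(D),r.x.round(4),r.fun.reshape(-1)[:-8].reshape(-1,3).round(3))
E
```

```text
3.52 [ 0.5192 -0.0859  0.1749] q [ 0.64 -0.3  -0.38  2.28 -0.44  0.62  0.54] f [ 0.6  -0.1   0.79] t [-0.002  0.671  0.036] g 0.087 0.0
[ 0.50491454 -0.0826      0.20471333]
err deg [-2.13 -0.48 -0.1 ]
4 [ 0.1849  0.1274  0.6254 -0.1405 -0.0428  0.3841 -0.0746  0.5633] [[-0.013  0.004  0.003]
 [-0.013  0.004 -0.002]
 [ 0.    -0.007 -0.01 ]
 [ 0.013  0.007  0.009]]
```

```bash
cat > kin2.py <<'E'
from kin import *
s=(-1,-1,-1,-1)
def fk2(q,P):
    b,y1,h,x2,L1,a1,y3,a2,L2,x5,y5,w,L3=P
    R=Rz(-q[0]); p=np.array([0,0,h])+R@[b,y1,0]
    R=R@Ry(q[1]); p=p+R@[x2,0,L1]; R=R@Rz(-q[2]); p=p+R@[a1,y3,0]
    R=R@Ry(q[3]); p=p+R@[a2,0,L2]; R=R@Rz(-q[4]); p=p+R@[x5,y5,0]; R=R@Ry(q[5]); p=p+R@[w,0,L3]; R=R@Rz(-q[6]+np.pi/2)
    return p,R
def data():
    D=[json.loads(l) for l in open("log")]; D=[d for i,d in enumerate(D) if i==0 or abs(np.array(d[0])-D[i-1][0]).max()>.005]
    D.insert(0,([-1.2593,.3215,-.07,1.4515,.023,1.371,-.057],[.1908,.621,.2213],0)); return D
P0=np.array([0,0,.35,0,.4,0,0,0,.4,0,0,0,.25])
def fit(lam=3e-3):
    D=data(); f=lambda P:np.concatenate([fk2(q,P)[0]-p for q,p,R in D]+[lam*(P-P0)])
    r=least_squares(f,P0); return r.x,r.fun[:-13].reshape(-1,3),D
E
python3 - <<'E'
from kin2 import *
for lam in (1e-2,3e-3,1e-3):
    P,e,D=fit(lam); print(lam,P.round(3),abs(e).max(1).round(4))
for q,p,R in D[1:]: print(np.degrees(Ro.from_matrix(np.array(R).T@fk2(q,P)[1]).as_rotvec()).round(2))
E
```

```text
0.01 [ 0.004 -0.002  0.263 -0.01   0.428 -0.007 -0.021 -0.026  0.512  0.046
 -0.004 -0.029  0.33 ] [0.0003 0.0001 0.0001 0.0002]
0.003 [ 0.017 -0.004  0.258 -0.023  0.448 -0.015 -0.016 -0.022  0.497  0.039
 -0.007 -0.043  0.358] [0.0001 0.     0.     0.    ]
0.001 [ 0.02  -0.004  0.257 -0.026  0.453 -0.017 -0.015 -0.021  0.494  0.037
 -0.008 -0.047  0.364] [0. 0. 0. 0.]
[ 0.  0. -0.]
[0. 0. 0.]
[-0.  0.  0.]
```

```bash
cat >> kin2.py <<'E'
def ik(P,p,R,q0,wt=.3):
    m=LIM[:,0]+.02,LIM[:,1]-.02
    f=lambda q:(lambda a:np.r_[a[0]-p,wt*Ro.from_matrix(a[1].T@R).as_rotvec()])(fk2(q,P))
    r=least_squares(f,np.clip(q0,m[0]+1e-3,m[1]-1e-3),bounds=m); return r.x,np.linalg.norm(r.fun)
E
python3 - <<'E'
from kin2 import *
from h import *
P,_,_=fit(1e-2); rng=np.random.default_rng(0)
def best(p,R,n=60):
    S=[]
    for i in range(n):
        q,e=ik(P,p,R,rng.uniform(LIM[:,0],LIM[:,1])); S.append((e,q))
    S.sort(key=lambda a:a[0]); out=[]
    for e,q in S:
        if all(np.linalg.norm(q-z[1])>1.0 for z in out): out.append((e,q))
    return out[:4]
for n,p,R in [("L.124",lane(.012,0,.124),leanR(JY)),("L.15",lane(.012,0,.15),leanR(JY)),("L.185",lane(.012,0,.185),leanR(JY)),("bay1 .124",bay(1,.012,.124),leanR(0)),("bay-1 .124",bay(-1,.012,.124),leanR(0)),("bay1 up",bay(1,.012,.124)+[0,0,.08],leanR(0))]:
    print(n,p.round(3)); [print("  ",round(e,4),q.round(2)) for e,q in best(p,R)]
E
```

```text
L.124 [0.486 0.181 0.142]
   0.0 [-0.07 -0.28 -0.47  2.36  0.27  0.49 -0.65]
   0.0 [-0.79 -0.28  0.16  2.37  0.62  0.58 -0.95]
   0.0882 [ 0.97 -0.28 -1.33  2.43  4.68  0.11  1.24]
   0.1122 [-1.51  0.06  1.22  2.41  4.68  0.11  1.42]
L.15 [0.471 0.179 0.164]
   0.0154 [-0.45 -0.28 -0.15  2.33  0.43  0.6  -0.8 ]
   0.1075 [ 0.87 -0.28 -1.23  2.43  4.68  0.11  1.24]
   0.3329 [ 1.84  1.75 -0.95  2.43 -1.54  0.11 -2.67]
   0.372 [ 2.84 -0.28  1.22  2.43  0.84  1.92 -2.57]
L.185 [0.451 0.177 0.192]
   0.0414 [-0.5  -0.28 -0.14  2.27  0.41  0.72 -0.8 ]
   0.1337 [ 0.73 -0.28 -1.09  2.43  4.68  0.11  1.25]
   0.2762 [ 0.63  2.07 -1.36  2.43  3.28  2.03 -1.3 ]
   0.3349 [ 2.84  2.07  1.2   2.43 -0.93  1.23 -1.11]
bay1 .124 [ 0.549 -0.083  0.142]
   0.0 [ 1.17 -0.28 -0.89  2.29 -0.74  0.53  0.79]
   0.0 [ 0.25 -0.16 -0.08  2.28 -0.27  0.43  0.38]
   0.0 [-0.64 -0.26  0.71  2.3   0.24  0.44 -0.08]
   0.0672 [ 0.32 -0.08 -0.12  2.43  4.68  0.11  1.74]
bay-1 .124 [ 0.549 -0.25   0.142]
   0.0 [-0.62 -0.03  1.18  2.14 -0.57  0.55  0.99]
   0.0 [ 1.56  0.   -0.97  2.13 -0.63  0.57  1.05]
   0.0 [ 0.38  0.    0.2   2.13 -0.62  0.56  1.03]
   0.0766 [-0.6   0.16  1.22  2.32  4.68  0.47  1.94]
bay1 up [ 0.549 -0.083  0.222]
   0.0002 [ 0.24 -0.28 -0.06  2.2  -0.2   0.63  0.3 ]
   0.1061 [ 0.3  -0.19 -0.11  2.43  4.68  0.11  1.71]
   0.1626 [-0.85 -0.26  1.22  2.43  4.11  0.27  2.67]
   0.2895 [-0.9   2.07  1.22  2.43  2.82  1.95  1.29]
```

```bash
cat >> h.py <<'E'
def phiR(yaw,phi): # wrist leans to +y by phi (about the blank's normal = tool y)
    return leanR(yaw)@Ro.from_rotvec([0,-phi,0]).as_matrix()
E
python3 - <<'E'
from kin2 import *
from h import *
rng=np.random.default_rng(0)
print(phiR(0,.5)[:,2], leanR(0)[:,2])
Q0=[[-.8,-.2,.2,2.3,.6,.6,-.9],[-.1,-.2,-.4,2.3,.3,.5,-.6],[-1.4,-.1,.5,2,.8,.9,-1.3]]
for lam in(1e-2,1e-3):
  P,_,_=fit(lam)
  for ph in (-30,0,20,30,40,50):
    f=np.radians(ph); out=[]
    for F in (0,.03,.065,.09):
        R=phiR(JY,f); g=lane(.012,0,F+.145); p=g+R[:,2]*.019
        out.append(min((ik(P,p,R,np.array(q)+rng.normal(0,.3,7)*(k>0)) for q in Q0 for k in range(4)),key=lambda a:a[1]))
    print(lam,ph,[round(o[1],4) for o in out],out[2][0].round(2))
E
```

```text
[ 0.50336068 -0.47942554 -0.71887355] [ 0.57357644  0.         -0.81915204]
0.01 -30 [np.float64(0.0), np.float64(0.0069), np.float64(0.0331), np.float64(0.0508)] [-0.01 -0.28  0.02  2.35 -0.92  0.83  0.88]
0.01 0 [np.float64(0.0), np.float64(0.0201), np.float64(0.0456), np.float64(0.0623)] [-0.5  -0.28 -0.14  2.26  0.41  0.75 -0.8 ]
0.01 20 [np.float64(0.0), np.float64(0.0), np.float64(0.0), np.float64(0.0108)] [-0.47 -0.28 -0.4   2.26  0.66  1.05 -1.18]
0.01 30 [np.float64(0.0), np.float64(0.0), np.float64(0.0), np.float64(0.0)] [-0.42 -0.15 -0.54  2.19  0.76  1.24 -1.32]
0.01 40 [np.float64(0.0), np.float64(0.0), np.float64(0.0), np.float64(0.0)] [-1.44  0.    0.4   2.12  0.83  1.46 -1.45]
0.01 50 [np.float64(0.0), np.float64(0.0), np.float64(0.0), np.float64(0.0)] [-1.73  0.21  0.72  2.03  0.75  1.52 -1.44]
0.001 -30 [np.float64(0.0), np.float64(0.0063), np.float64(0.0317), np.float64(0.0485)] [ 0.05 -0.28 -0.01  2.33 -0.92  0.87  0.88]
0.001 0 [np.float64(0.0), np.float64(0.0199), np.float64(0.0451), np.float64(0.0611)] [-0.51 -0.28 -0.14  2.26  0.41  0.75 -0.8 ]
0.001 20 [np.float64(0.0), np.float64(0.0), np.float64(0.0), np.float64(0.0055)] [-1.25 -0.28  0.25  2.25  0.82  1.21 -1.33]
0.001 30 [np.float64(0.0), np.float64(0.0), np.float64(0.0), np.float64(0.0)] [-1.2  -0.11  0.16  2.17  0.82  1.33 -1.41]
0.001 40 [np.float64(0.0), np.float64(0.0), np.float64(0.0), np.float64(0.0)] [-0.01  0.08 -1.09  2.08  0.88  1.51 -1.51]
0.001 50 [np.float64(0.0), np.float64(0.0), np.float64(0.0), np.float64(0.0)] [-0.54  0.22 -0.6   1.99  0.9   1.7  -1.59]
```

```bash
cat >> h.py <<'E'
PHI=np.radians(30); GZ=.145
def rackpose(i,back=0,up=0,yaw=0.):
    R=phiR(yaw,PHI); return bay(i,.012,GZ)+R[:,2]*(.019-back)+np.array([0,0,up]),R
def lanepose(F,y=0,x=.012,up=0):
    R=phiR(JY,PHI); return lane(x,y,F+GZ)+R[:,2]*.019+np.array([0,0,up]),R
E
python3 - <<'E'
from kin2 import *
from h import *
P,_,_=fit(1e-2); rng=np.random.default_rng(0)
Q0=[[-.8,-.2,.2,2.3,.6,.6,-.9],[-.1,-.2,-.4,2.3,.3,.5,-.6],[-1.4,-.1,.5,2,.8,.9,-1.3],[.3,-.1,-.1,2.2,0,.6,0]]
for i in (1,0,-1):
    for kw in (dict(back=.09),dict(),dict(up=.05),dict(up=.12)):
        p,R=rackpose(i,**kw); b=min((ik(P,p,R,np.array(q)+rng.normal(0,.3,7)) for q in Q0 for k in range(3)),key=lambda a:a[1]); print(i,kw,p.round(3),round(b[1],4),b[0].round(2))
st(); a=rackpose(1,back=.09)
plan([(np.array([.53,-.05,.26]),phiR(0,.3)),a])
E
```

```text
1 {'back': 0.09} [ 0.501 -0.047  0.21 ] 0.0013 [-0.27 -0.28 -0.18  2.3   0.84  1.01 -1.05]
1 {} [ 0.546 -0.092  0.146] 0.0 [ 0.15 -0.09 -0.44  2.3   1.    0.78 -1.16]
1 {'up': 0.05} [ 0.546 -0.092  0.196] 0.0 [-0.18 -0.17 -0.12  2.25  0.92  0.88 -1.02]
1 {'up': 0.12} [ 0.546 -0.092  0.266] 0.0 [ 0.28 -0.28 -0.5   2.16  0.69  0.9  -0.76]
0 {'back': 0.09} [ 0.501 -0.131  0.21 ] 0.0122 [-0.04 -0.28 -0.18  2.31  0.85  0.86 -0.9 ]
0 {} [ 0.546 -0.176  0.146] 0.0 [-0.53 -0.12  0.42  2.32  1.12  0.71 -1.09]
0 {'up': 0.05} [ 0.546 -0.176  0.196] 0.0 [-0.67 -0.25  0.52  2.28  1.07  0.85 -0.96]
0 {'up': 0.12} [ 0.546 -0.176  0.266] 0.0 [-0.04 -0.27 -0.05  2.18  0.8   0.84 -0.69]
-1 {'back': 0.09} [ 0.501 -0.215  0.21 ] 0.008 [ 0.22 -0.28 -0.18  2.32  0.81  0.66 -0.69]
-1 {} [ 0.546 -0.26   0.146] 0.0 [-0.27 -0.07  0.39  2.29  1.14  0.53 -0.95]
-1 {'up': 0.05} [ 0.546 -0.26   0.196] 0.0 [ 0.04 -0.14  0.09  2.24  0.94  0.58 -0.72]
-1 {'up': 0.12} [ 0.546 -0.26   0.266] 0.0 [-0.3  -0.27  0.37  2.17  0.88  0.77 -0.59]
3.52 [ 0.5192 -0.0859  0.1749] q [ 0.64 -0.3  -0.38  2.28 -0.44  0.62  0.54] f [ 0.6  -0.1   0.79] t [-0.002  0.671  0.036] g 0.087 0.0
[ [0.091,0.138,-0.163,-0.037,-0.308,0.004,G], [0.183,0.276,-0.327,-0.074,-0.617,0.008,G], [0.189,0.148,-0.261,-0.074,-0.84,0.012,G] ]
[ [0.031,-0.131,0.053,0,-0.224,0,G] ]
```

```bash
python3 - <<'E'
from h import *
plan([(np.array([.53,-.06,.27]),phiR(0,.3)),rackpose(1,.02,.05)])
p,R=rackpose(1,.02,.05); print(p); plan([rackpose(1)],start=(p,R),vmax=.025)
E
```

```text
[ [0.067,0.152,-0.185,-0.037,-0.308,0.004,G], [0.133,0.303,-0.369,-0.074,-0.617,0.008,G], [0.077,0.235,-0.236,-0.074,-0.84,0.012,G] ]
[ [0.001,-0.073,0.142,0,-0.224,0,G] ]
[ 0.53596451 -0.0821      0.21036937]
[ [0.034,-0.048,0.092,0,0,0,G], [0.068,-0.096,0.185,0,0,0,G], [0.102,-0.143,0.277,0,0,0,G] ]
```

Call:
play_rows([
  [0.067,0.152,-0.185,-0.037,-0.308,0.004,1],
  [0.133,0.303,-0.369,-0.074,-0.617,0.008,1],
  [0.077,0.235,-0.236,-0.074,-0.84,0.012,1],
  [0.077,0.235,-0.236,-0.074,-0.84,0.012,1],
])

```text
time_s: 4.03
eef_pos: [0.5312, -0.0666, 0.2323]
ee_rot: [[0.178, 0.841, 0.511], [0.944, 0.001, -0.33], [-0.278, 0.541, -0.794]]
ft_force: [-2.0, -0.4, -0.2]
grip_width: 0.0872
grip_force: 0.0
```

```bash
cat >> h.py <<'E'
def chk(p,R):
    o=st(); r=np.array(o["ee_rot"]); print("goal",p.round(4),"d mm",((np.array(o["eef_pos"])-p)*1e3).round(1),"rot err deg",np.degrees(Ro.from_matrix(r.T@R).as_rotvec()).round(2))
E
python3 - <<'E'
from h import *
chk(*rackpose(1,.02,.05)); plan([rackpose(1,.02,.05),rackpose(1,.01,.025)],vmax=.03)
E
```

```text
4.03 [ 0.5312 -0.0666  0.2323] q [ 0.07 -0.29 -0.25  2.2   0.52  0.8  -0.58] f [-1.98 -0.43 -0.18] t [0.375 0.771 0.024] g 0.0872 0.0
goal [ 0.536  -0.0821  0.2104] d mm [-4.8 15.5 22. ] rot err deg [ -2.04 -10.73   1.  ]
[ [-0.019,-0.02,0.062,-0.036,-0.187,0.018,G], [-0.038,-0.039,0.125,-0.071,-0.375,0.035,G], [-0.026,-0.072,0.199,-0.071,-0.375,0.035,G], [-0.013,-0.105,0.273,-0.071,-0.375,0.035,G] ]
```

Call:
play_rows([
  [-0.019,-0.02,0.062,-0.036,-0.187,0.018,1],
  [-0.038,-0.039,0.125,-0.071,-0.375,0.035,1],
  [-0.038,-0.039,0.125,-0.071,-0.375,0.035,1],
  [-0.038,-0.039,0.125,-0.071,-0.375,0.035,1],
])

```text
time_s: 4.53
eef_pos: [0.5342, -0.0837, 0.2075]
ee_rot: [[0.285, 0.823, 0.492], [0.867, -0.002, -0.498], [-0.408, 0.569, -0.714]]
ft_force: [0.1, -0.7, 0.0]
grip_width: 0.087
grip_force: 0.0
```

```bash
python3 - <<'E'
from h import *
chk(*rackpose(1,.02,.05)); plan([rackpose(1)],vmax=.025)
c=bot.calibration("wrist"); im=bot.snapshot("wrist"); cv2.imwrite("pics/w2.png",im)
E
```

```text
4.53 [ 0.5342 -0.0837  0.2075] q [ 0.14 -0.19 -0.44  2.23  0.82  0.87 -0.96] f [ 0.14 -0.67  0.05] t [ 0.561  0.613 -0.023] g 0.087 0.0
goal [ 0.536  -0.0821  0.2104] d mm [-1.8 -1.6 -2.8] rot err deg [-0.36 -0.14  0.07]
[ [0.035,-0.042,0.09,-0.004,-0.002,0.001,G], [0.07,-0.084,0.179,-0.008,-0.003,0.002,G], [0.106,-0.126,0.269,-0.013,-0.005,0.002,G] ]
```

View pics/w2.png

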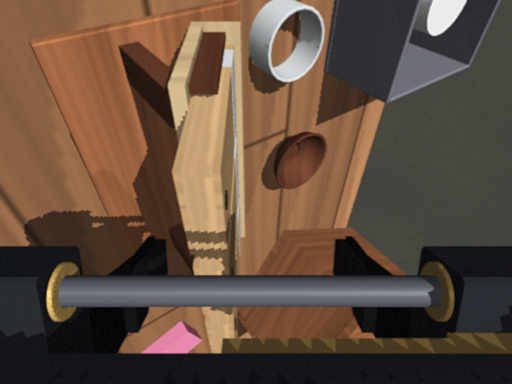

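```bash
python3 - <<'E'
from h import *
c=bot.calibration("wrist")
for i in (1,0):
  for x,z in ((.024,.16),(0,.16),(.024,0)):
    print(i,x,z,[proj(c,bay(i,x,z)+[0,dy,0]).round(0).tolist() for dy in(.035,-.035)])
print("dot",proj(c,[.5442,-.083,.1698]),proj(c,[.5442,-.166,.169]))
E
```

```text
1 0.024 0.16 [[223.0, 172.0], [230.0, 255.0]]
1 0 0.16 [[175.0, 172.0], [192.0, 255.0]]
1 0.024 0 [[235.0, 45.0], [237.0, 119.0]]
0 0.024 0.16 [[231.0, 267.0], [234.0, 315.0]]
0 0 0.16 [[195.0, 267.0], [205.0, 315.0]]
0 0.024 0 [[238.0, 131.0], [240.0, 183.0]]
dot [228.07648391 205.2487401 ] [232.87384079 279.19440478]
```

Call:
play_rows([
  [0.035,-0.042,0.09,-0.004,-0.002,0.001,1],
  [0.07,-0.084,0.179,-0.008,-0.003,0.002,1],
  [0.106,-0.126,0.269,-0.013,-0.005,0.002,1],
  [0.106,-0.126,0.269,-0.013,-0.005,0.002,1],
])

```text
time_s: 5.08
eef_pos: [0.5443, -0.0941, 0.1442]
ee_rot: [[0.288, 0.821, 0.493], [0.865, -0.002, -0.503], [-0.412, 0.571, -0.71]]
ft_force: [-0.5, 1.2, 0.4]
grip_width: 0.0872
grip_force: 0.0
```

```bash
python3 - <<'E'
from h import *
chk(*rackpose(1)); plan([rackpose(1)])
E
```

```text
5.08 [ 0.5443 -0.0941  0.1442] q [ 0.17 -0.07 -0.47  2.28  1.    0.8  -1.17] f [-0.46  1.18  0.44] t [0.526 0.636 0.045] g 0.0872 0.0
goal [ 0.5459 -0.0921  0.1462] d mm [-1.6 -2.  -2. ] rot err deg [-0.2   0.17  0.  ]
[ [0.007,0.012,-0.008,-0.007,0.006,0,G] ]
```

Call:
play_rows([
  [0.007,0.012,-0.008,-0.007,0.006,0,1],
  [0.007,0.012,-0.008,-0.007,0.006,0,-1],
  [0.007,0.012,-0.008,-0.007,0.006,0,-1],
  [0.007,0.012,-0.008,-0.007,0.006,0,-1],
  [0.007,0.012,-0.008,-0.007,0.006,0,-1],
], squeeze=50)

```text
time_s: 5.7
eef_pos: [0.5465, -0.0912, 0.1467]
ee_rot: [[0.286, 0.818, 0.499], [0.866, 0.001, -0.5], [-0.409, 0.575, -0.708]]
ft_force: [0.4, 0.2, -0.8]
grip_width: 0.0547
grip_force: 0.0
```

Call:
play_rows([
  [0,0,0,0,0,0,-1],
  [0,0,0,0,0,0,-1],
  [0,0,0,0,0,0,-1],
  [0,0,0,0,0,0,-1],
], squeeze=50)

```text
time_s: 6.2
eef_pos: [0.5462, -0.0913, 0.1464]
ee_rot: [[0.286, 0.818, 0.498], [0.866, 0.001, -0.5], [-0.409, 0.575, -0.709]]
ft_force: [-1.0, -0.3, -0.1]
grip_width: 0.0233
grip_force: 49.9
```

```bash
python3 - <<'E'
from h import *
chk(*rackpose(1))
E
```

```text
6.2 [ 0.5462 -0.0913  0.1464] q [ 0.17 -0.07 -0.47  2.28  1.    0.8  -1.17] f [-0.96 -0.31 -0.06] t [ 0.53   0.805 -0.1  ] g 0.0233 49.9
goal [ 0.5459 -0.0921  0.1462] d mm [0.3 0.8 0.2] rot err deg [ 0.09 -0.02  0.01]
```

Call:
play_rows([
  [-0.01,0.014,-0.018,0,0,0,-1],
  [-0.02,0.028,-0.035,0,0,0,-1],
  [-0.03,0.043,-0.053,0,0,0,-1],
  [-0.041,0.057,-0.071,0,0,0,-1],
  [-0.041,0.057,-0.071,0,0,0,-1],
])

```text
time_s: 6.82
eef_pos: [0.5467, -0.0912, 0.1674]
ee_rot: [[0.287, 0.817, 0.5], [0.866, 0.001, -0.5], [-0.409, 0.576, -0.708]]
ft_force: [0.1, 0.0, -2.9]
grip_width: 0.0239
grip_force: 49.9
```

```bash
cat >> h.py <<'E'
def weigh(n=10):
    F=[];M=[]
    for _ in range(n): bot.snapshot("wrist"); o=bot.get_obs(); F.append(o["ft_force"]); M.append(o["wrist_torque"])
    print("F",np.mean(F,0).round(2),np.std(F,0).round(2),"M",np.mean(M,0).round(3))
E
python3 - <<'E'
from h import *
weigh(); chk(*rackpose(1,0,.02))
E
```

```text
F [-0.02  0.12 -2.05] [0.5  0.61 0.44] M [ 0.723  0.952 -0.004]
7.33 [ 0.5464 -0.0912  0.1665] q [ 0.17 -0.11 -0.46  2.26  0.95  0.81 -1.1 ] f [ 0.36 -0.11 -1.79] t [ 0.743  1.006 -0.007] g 0.0238 49.9
goal [ 0.5459 -0.0921  0.1662] d mm [0.5 0.9 0.4] rot err deg [ 0.12 -0.03  0.02]
```

Call:
play_rows([
  [0.01,-0.014,0.018,0,0,0,-1],
  [0.02,-0.028,0.035,0,0,0,-1],
  [0.03,-0.043,0.053,0,0,0,-1],
  [0.041,-0.057,0.071,0,0,0,-1],
  [0.041,-0.057,0.071,0,0,0,-1],
])

```text
time_s: 7.95
eef_pos: [0.5463, -0.0914, 0.1464]
ee_rot: [[0.286, 0.818, 0.498], [0.866, 0.001, -0.5], [-0.41, 0.575, -0.708]]
ft_force: [-1.3, -0.3, -0.8]
grip_width: 0.0233
grip_force: 49.9
```

```bash
python3 - <<'E'
from h import *
weigh(4); chk(*rackpose(1))
p,R=rackpose(1); print("after release:"); plan([rackpose(1,.01,.05),rackpose(0,.01,.05),rackpose(0)],start=(p,R),vmax=.03)
E
```

```text
F [-0.02 -0.34 -1.79] [0.41 0.31 0.46] M [ 0.613  0.969 -0.1  ]
8.15 [ 0.5464 -0.0913  0.1465] q [ 0.17 -0.07 -0.47  2.28  1.    0.8  -1.17] f [ 0.15 -0.63 -1.68] t [ 0.624  0.936 -0.088] g 0.0235 49.9
goal [ 0.5459 -0.0921  0.1462] d mm [0.5 0.8 0.3] rot err deg [ 0.12 -0.04  0.  ]
after release:
[ [-0.051,0.072,-0.114,0,0,0,G], [-0.102,0.143,-0.227,0,0,0,G], [-0.223,0.143,-0.158,0,0,0,G], [-0.344,0.143,-0.088,0,0,0,G], [-0.465,0.143,-0.018,0,0,0,G] ]
[ [0.051,-0.071,0.114,0,0,0,G], [0.103,-0.143,0.227,0,0,0,G] ]
```

Call:
play_rows([
  [0.002,-0.003,0.004,0,0,0,-1],
  [0.002,-0.003,0.004,0,0,0,-1],
  [0.002,-0.003,0.004,0,0,0,-1],
])

```text
time_s: 8.52
eef_pos: [0.5465, -0.0914, 0.1465]
ee_rot: [[0.287, 0.818, 0.499], [0.866, 0.001, -0.501], [-0.41, 0.576, -0.707]]
ft_force: [-6.0, 2.1, 4.7]
grip_width: 0.0236
grip_force: 49.9
```

```bash
python3 - <<'E'
from h import *
weigh(4); chk(*rackpose(1))
E
```

```text
F [-6.87  1.95  5.34] [0.64 0.14 0.67] M [ 0.378  1.355 -0.488]
8.72 [ 0.5465 -0.0913  0.1465] q [ 0.17 -0.07 -0.47  2.28  1.01  0.8  -1.17] f [-5.92  2.05  5.27] t [ 0.367  1.359 -0.527] g 0.0234 49.9
goal [ 0.5459 -0.0921  0.1462] d mm [0.6 0.8 0.3] rot err deg [ 0.18  0.04 -0.01]
```

Call:
play_rows([
  [0,0,0,0,0,0,1],
  [0,0,0,0,0,0,1],
  [0,0,0,0,0,0,1],
  [0,0,0,0,0,0,1],
  [0,0,0,0,0,0,1],
])

```text
time_s: 9.35
eef_pos: [0.5466, -0.0913, 0.1456]
ee_rot: [[0.286, 0.818, 0.499], [0.866, 0.001, -0.5], [-0.409, 0.575, -0.708]]
ft_force: [-0.4, -1.0, 0.0]
grip_width: 0.0654
grip_force: 0.0
```

Call:
play_rows([
  [-0.051,0.072,-0.114,0,0,0,1],
  [-0.102,0.143,-0.227,0,0,0,1],
  [-0.223,0.143,-0.158,0,0,0,1],
  [-0.344,0.143,-0.088,0,0,0,1],
  [-0.465,0.143,-0.018,0,0,0,1],
])

```text
time_s: 9.98
eef_pos: [0.5415, -0.1708, 0.2029]
ee_rot: [[0.286, 0.818, 0.499], [0.866, 0.002, -0.5], [-0.409, 0.575, -0.708]]
ft_force: [-0.3, -0.5, -0.5]
grip_width: 0.0869
grip_force: 0.0
```

```bash
python3 - <<'E'
from h import *
chk(*rackpose(0,.01,.05)); plan([rackpose(0)],vmax=.025)
cv2.imwrite("pics/w3.png",bot.snapshot("wrist"))
c=bot.calibration("wrist")
for i in (1,0): print(i,[proj(c,bay(i,x,.16)+[0,dy,0]).round(0).tolist() for dy in(.035,-.035) for x in (0,.024)])
E
```

```text
9.97 [ 0.5415 -0.1708  0.2029] q [ 0.24 -0.2  -0.32  2.26  0.85  0.71 -0.82] f [-0.28 -0.52 -0.46] t [0.435 0.675 0.002] g 0.0869 0.0
goal [ 0.5409 -0.1708  0.2033] d mm [ 0.5  0.  -0.4] rot err deg [ 0.16 -0.03  0.02]
[ [0.034,-0.048,0.075,0.002,0,0,G], [0.067,-0.097,0.15,0.004,-0.001,0,G], [0.101,-0.145,0.224,0.006,-0.001,0.001,G] ]
1 [[111.0, -53.0], [195.0, -53.0], [159.0, 147.0], [215.0, 147.0]]
0 [[165.0, 171.0], [217.0, 171.0], [186.0, 258.0], [225.0, 258.0]]
```

View pics/w3.png

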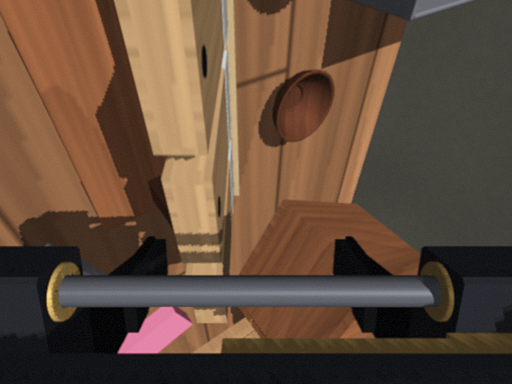

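Call:
play_rows([
  [0.034,-0.048,0.075,0.002,0,0,1],
  [0.067,-0.097,0.15,0.004,0,0,1],
  [0.101,-0.145,0.224,0.006,0,0,1],
  [0.101,-0.145,0.224,0.006,0,0,1],
  [0.101,-0.145,0.224,0.006,0,0,-1],
])

```text
time_s: 10.65
eef_pos: [0.5463, -0.1748, 0.1467]
ee_rot: [[0.286, 0.819, 0.497], [0.866, 0.0, -0.5], [-0.409, 0.574, -0.71]]
ft_force: [0.9, -0.3, 0.1]
grip_width: 0.0825
grip_force: 0.0
```

```bash
python3 - <<'E'
from h import *
chk(*rackpose(0))
E
```

```text
10.65 [ 0.5463 -0.1748  0.1467] q [ 0.26 -0.1  -0.35  2.31  1.03  0.64 -1.03] f [ 0.93 -0.34  0.08] t [0.484 0.582 0.016] g 0.0825 0.0
goal [ 0.5459 -0.1758  0.1462] d mm [0.4 1.  0.5] rot err deg [ 0.   -0.03  0.01]
```

Good. Close, then lift 20 mm and weigh.

Call:
play_rows([
  [0,0,0,0,0,0,-1],
  [0,0,0,0,0,0,-1],
  [0,0,0,0,0,0,-1],
  [0,0,0,0,0,0,-1],
  [0,0,0,0,0,0,-1],
], squeeze=50)

```text
time_s: 11.28
eef_pos: [0.5459, -0.1749, 0.146]
ee_rot: [[0.286, 0.82, 0.496], [0.866, -0.0, -0.5], [-0.409, 0.573, -0.71]]
ft_force: [-0.8, -0.0, 0.4]
grip_width: 0.0351
grip_force: 0.0
```

Call:
play_rows([
  [0,0,0,0,0,0,-1],
  [0,0,0,0,0,0,-1],
  [0,0,0,0,0,0,-1],
], squeeze=50)

```text
time_s: 11.65
eef_pos: [0.5457, -0.175, 0.1458]
ee_rot: [[0.286, 0.82, 0.496], [0.866, -0.0, -0.5], [-0.409, 0.573, -0.71]]
ft_force: [-0.8, 0.4, -0.8]
grip_width: 0.0235
grip_force: 50.0
```

Call:
play_rows([
  [-0.01,0.014,-0.018,0,0,0,-1],
  [-0.02,0.028,-0.035,0,0,0,-1],
  [-0.03,0.043,-0.053,0,0,0,-1],
  [-0.041,0.057,-0.071,0,0,0,-1],
  [-0.041,0.057,-0.071,0,0,0,-1],
], squeeze=50)

```text
time_s: 12.28
eef_pos: [0.5462, -0.1749, 0.1667]
ee_rot: [[0.287, 0.819, 0.497], [0.866, -0.0, -0.5], [-0.409, 0.574, -0.709]]
ft_force: [-0.8, -0.2, -2.1]
grip_width: 0.0234
grip_force: 50.0
```

```bash
python3 - <<'E'
from h import *
weigh(); chk(*rackpose(0,0,.02))
E
```

```text
F [-0.14 -0.24 -2.19] [0.53 0.4  0.66] M [0.729 0.975 0.002]
12.78 [ 0.5458 -0.1749  0.1658] q [ 0.26 -0.13 -0.34  2.29  0.96  0.66 -0.95] f [-0.06 -0.62 -1.25] t [ 0.757  0.952 -0.026] g 0.0238 50.0
goal [ 0.5459 -0.1758  0.1662] d mm [-0.1  0.9 -0.4] rot err deg [-0.05 -0.03  0.02]
```

Light too (2.2 N). Put it back, lowering 20 mm, then 1 mm more for firm contact.

Call:
play_rows([
  [0.01,-0.014,0.018,0,0,0,-1],
  [0.02,-0.028,0.035,0,0,0,-1],
  [0.03,-0.043,0.053,0,0,0,-1],
  [0.041,-0.057,0.071,0,0,0,-1],
  [0.041,-0.057,0.071,0,0,0,-1],
])

```text
time_s: 13.4
eef_pos: [0.5458, -0.1752, 0.1459]
ee_rot: [[0.287, 0.82, 0.496], [0.866, -0.0, -0.5], [-0.41, 0.573, -0.71]]
ft_force: [-0.8, -0.6, -1.1]
grip_width: 0.0234
grip_force: 50.0
```

Call:
play_rows([
  [0.001,-0.0015,0.002,0,0,0,-1],
  [0.002,-0.003,0.004,0,0,0,-1],
  [0.002,-0.003,0.004,0,0,0,-1],
])

```text
time_s: 13.78
eef_pos: [0.5458, -0.1754, 0.1458]
ee_rot: [[0.288, 0.819, 0.496], [0.865, -0.0, -0.501], [-0.41, 0.574, -0.709]]
ft_force: [-7.5, 2.7, 7.6]
grip_width: 0.0238
grip_force: 50.0
```

```bash
python3 - <<'E'
from h import *
weigh(3); chk(*rackpose(0))
p,R=rackpose(0); print("after release:"); plan([rackpose(0,.01,.05),rackpose(-1,.01,.05)],start=(p,R),vmax=.03)
E
```

```text
F [-7.24  2.58  6.5 ] [0.39 0.43 0.71] M [ 0.286  1.303 -0.506]
13.93 [ 0.5458 -0.1754  0.1459] q [ 0.27 -0.1  -0.35  2.31  1.03  0.64 -1.03] f [-6.84  3.18  6.12] t [ 0.269  1.337 -0.485] g 0.0235 50.0
goal [ 0.5459 -0.1758  0.1462] d mm [-0.1  0.4 -0.3] rot err deg [-0.    0.08 -0.02]
after release:
[ [-0.051,0.072,-0.114,0,0,0,G], [-0.102,0.143,-0.227,0,0,0,G], [-0.223,0.143,-0.158,0,0,0,G], [-0.344,0.143,-0.088,0,0,0,G], [-0.465,0.143,-0.018,0,0,0,G] ]
```

Call:
play_rows([
  [0,0,0,0,0,0,1],
  [0,0,0,0,0,0,1],
  [0,0,0,0,0,0,1],
  [0,0,0,0,0,0,1],
  [0,0,0,0,0,0,1],
])

```text
time_s: 14.55
eef_pos: [0.5459, -0.175, 0.1449]
ee_rot: [[0.286, 0.82, 0.496], [0.866, -0.0, -0.5], [-0.409, 0.573, -0.71]]
ft_force: [-0.5, 1.2, -0.3]
grip_width: 0.0658
grip_force: 0.0
```

Call:
play_rows([
  [-0.051,0.072,-0.114,0,0,0,1],
  [-0.102,0.143,-0.227,0,0,0,1],
  [-0.223,0.143,-0.158,0,0,0,1],
  [-0.344,0.143,-0.088,0,0,0,1],
  [-0.465,0.143,-0.018,0,0,0,1],
])

```text
time_s: 15.18
eef_pos: [0.5409, -0.2546, 0.2021]
ee_rot: [[0.286, 0.819, 0.497], [0.866, 0.0, -0.5], [-0.41, 0.573, -0.71]]
ft_force: [0.7, 0.7, -0.9]
grip_width: 0.0872
grip_force: 0.0
```

```bash
python3 - <<'E'
from h import *
chk(*rackpose(-1,.01,.05)); plan([rackpose(-1)],vmax=.025)
E
```

```text
15.18 [ 0.5409 -0.2546  0.2021] q [ 0.32 -0.18 -0.18  2.25  0.83  0.57 -0.64] f [ 0.68  0.73 -0.91] t [ 0.556  0.632 -0.027] g 0.0872 0.0
goal [ 0.5409 -0.2545  0.2033] d mm [-0.1 -0.1 -1.1] rot err deg [-0.02 -0.02  0.02]
[ [0.034,-0.047,0.074,0,0,0,G], [0.067,-0.093,0.149,0,0,0,G], [0.101,-0.14,0.223,-0.001,-0.001,0.001,G] ]
```

Call:
play_rows([
  [0.034,-0.047,0.074,0,0,0,1],
  [0.067,-0.093,0.149,0,0,0,1],
  [0.101,-0.14,0.223,0,0,0,1],
  [0.101,-0.14,0.223,0,0,0,1],
  [0.101,-0.14,0.223,0,0,0,-1],
], squeeze=58)

```text
time_s: 15.8
eef_pos: [0.5463, -0.2586, 0.1467]
ee_rot: [[0.287, 0.819, 0.497], [0.866, 0.0, -0.5], [-0.409, 0.574, -0.71]]
ft_force: [0.5, 0.0, 0.3]
grip_width: 0.0829
grip_force: 0.0
```

Call:
play_rows([
  [0,0,0,0,0,0,-1],
  [0,0,0,0,0,0,-1],
  [0,0,0,0,0,0,-1],
  [0,0,0,0,0,0,-1],
  [0,0,0,0,0,0,-1],
])

```text
time_s: 16.42
eef_pos: [0.5459, -0.2585, 0.146]
ee_rot: [[0.286, 0.82, 0.496], [0.866, -0.0, -0.5], [-0.409, 0.573, -0.71]]
ft_force: [0.3, -1.1, 0.1]
grip_width: 0.0351
grip_force: 0.0
```

Call:
play_rows([
  [0,0,0,0,0,0,-1],
  [0,0,0,0,0,0,-1],
  [0,0,0,0,0,0,-1],
])

```text
time_s: 16.8
eef_pos: [0.5456, -0.2586, 0.1457]
ee_rot: [[0.286, 0.82, 0.496], [0.866, -0.0, -0.5], [-0.41, 0.572, -0.71]]
ft_force: [-2.9, 1.2, -0.2]
grip_width: 0.0236
grip_force: 58.0
```

```bash
python3 - <<'E'
from h import *
chk(*rackpose(-1))
E
```

```text
16.8 [ 0.5456 -0.2586  0.1457] q [ 0.36 -0.08 -0.22  2.3   1.05  0.5  -0.88] f [-2.92  1.24 -0.2 ] t [ 0.53   0.92  -0.077] g 0.0236 58.0
goal [ 0.5459 -0.2595  0.1462] d mm [-0.3  0.9 -0.5] rot err deg [-0.08 -0.02  0.02]
```

Call:
play_rows([
  [-0.01,0.014,-0.018,0,0,0,-1],
  [-0.02,0.028,-0.035,0,0,0,-1],
  [-0.03,0.043,-0.053,0,0,0,-1],
  [-0.041,0.057,-0.071,0,0,0,-1],
  [-0.041,0.057,-0.071,0,0,0,-1],
])

```text
time_s: 17.42
eef_pos: [0.5462, -0.2586, 0.1667]
ee_rot: [[0.287, 0.819, 0.497], [0.866, -0.0, -0.5], [-0.409, 0.574, -0.709]]
ft_force: [-0.5, -0.0, -4.2]
grip_width: 0.0237
grip_force: 58.0
```

```bash
python3 - <<'E'
from h import *
weigh(6); chk(*rackpose(-1,0,.02))
from kin2 import *
P,e,D=fit(1e-2); print(len(D),abs(e).max())
q=np.array(bot.get_obs()["joint_positions"])
wp=[rackpose(-1,0,.13),(lanepose(.07,0,.012,.05)[0]+np.array([.02,0,0]),phiR(JY,PHI)),lanepose(.07),lanepose(0)]
for p,R in wp:
    q,e=ik(P,p,R,q); print(p.round(3),round(e,4),q.round(2))
print(); plan(wp[:2],vmax=.045,wmax=.1)
E
```

```text
F [-0.16 -0.02 -3.76] [0.27 0.37 0.47] M [ 0.962  1.332 -0.007]
17.73 [ 0.5456 -0.2585  0.1656] q [ 0.35 -0.11 -0.21  2.28  0.96  0.52 -0.78] f [-0.4   0.37 -3.59] t [0.97  1.281 0.006] g 0.0236 58.0
goal [ 0.5459 -0.2595  0.1662] d mm [-0.3  1.  -0.6] rot err deg [-0.07 -0.03  0.02]
16 0.0001530983993724977
[ 0.546 -0.26   0.276] 0.0 [ 0.54 -0.25 -0.35  2.14  0.57  0.65 -0.35]
[0.465 0.166 0.254] 0.0 [-0.18 -0.12 -0.72  2.06  0.74  1.27 -1.22]
[0.445 0.166 0.204] 0.0 [-0.23 -0.08 -0.73  2.14  0.78  1.24 -1.35]
[0.485 0.171 0.146] 0.0 [-0.14  0.11 -0.81  2.14  0.95  1.2  -1.5 ]

[ [-0.077,0.106,-0.13,-0.001,0,0,G], [-0.154,0.212,-0.26,-0.002,-0.001,0.001,G], [-0.23,0.318,-0.39,-0.002,-0.001,0.001,G], [-0.053,0.278,-0.508,-0.012,0.012,-0.015,G], [0.125,0.238,-0.627,-0.021,0.024,-0.031,G] ]
[ [0.179,-0.036,-0.116,-0.009,0.013,-0.016,G], [0.359,-0.072,-0.233,-0.018,0.026,-0.032,G], [0.538,-0.108,-0.35,-0.027,0.039,-0.047,G], [0.718,-0.143,-0.467,-0.036,0.052,-0.063,G], [0.897,-0.179,-0.583,-0.046,0.065,-0.079,G] ]
[ [0.185,-0.026,-0.112,-0.009,0.012,-0.016,G], [0.369,-0.052,-0.223,-0.018,0.025,-0.032,G], [0.554,-0.078,-0.335,-0.027,0.038,-0.048,G] ]
```

```bash
python3 - <<'E'
from h import *
wp=[rackpose(-1,0,.13),(np.array([.55,.0,.28]),phiR(0,PHI)),lanepose(.07,0,.047,.03)]
print(wp[-1][0]); plan(wp,vmax=.045,wmax=.1)
E
```

```text
[0.47314785 0.16965658 0.25359706]
[ [-0.077,0.106,-0.13,-0.001,0,0,G], [-0.154,0.212,-0.26,-0.002,-0.001,0.001,G], [-0.23,0.318,-0.39,-0.002,-0.001,0.001,G], [-0.043,0.322,-0.498,-0.002,-0.001,0.001,G], [0.144,0.327,-0.607,-0.002,-0.001,0.001,G] ]
[ [0.187,0.004,-0.109,0,0,0,G], [0.374,0.009,-0.217,0,0,0,G], [0.561,0.014,-0.326,0,0,0,G], [0.748,0.018,-0.435,0,0,0,G], [0.883,-0.06,-0.539,-0.019,0.025,-0.032,G] ]
[ [0.138,-0.075,-0.103,-0.018,0.026,-0.032,G], [0.277,-0.15,-0.206,-0.036,0.052,-0.063,G], [0.415,-0.225,-0.31,-0.055,0.077,-0.095,G], [0.553,-0.3,-0.413,-0.073,0.103,-0.127,G] ]
```

Call:
play_rows([
  [-0.077,0.106,-0.13,0,0,0,-1],
  [-0.154,0.212,-0.26,0,0,0,-1],
  [-0.23,0.318,-0.39,0,0,0,-1],
  [-0.043,0.322,-0.498,0,0,0,-1],
  [0.144,0.327,-0.607,0,0,0,-1],
])

```text
time_s: 18.35
eef_pos: [0.5471, -0.1723, 0.2783]
ee_rot: [[0.289, 0.819, 0.496], [0.866, -0.002, -0.5], [-0.408, 0.574, -0.71]]
ft_force: [1.2, 1.0, -4.9]
grip_width: 0.0237
grip_force: 58.0
```

Call:
play_rows([
  [0.187,0.004,-0.109,0,0,0,-1],
  [0.374,0.009,-0.217,0,0,0,-1],
  [0.561,0.014,-0.326,0,0,0,-1],
  [0.748,0.018,-0.435,0,0,0,-1],
  [0.883,-0.06,-0.539,-0.019,0.025,-0.032,-1],
])

```text
time_s: 18.98
eef_pos: [0.5354, 0.0371, 0.2754]
ee_rot: [[0.265, 0.819, 0.51], [0.874, 0.019, -0.485], [-0.407, 0.574, -0.711]]
ft_force: [-0.0, -0.2, -5.1]
grip_width: 0.0237
grip_force: 58.0
```

Call:
play_rows([
  [0.138,-0.075,-0.103,-0.018,0.026,-0.032,-1],
  [0.277,-0.15,-0.206,-0.036,0.052,-0.063,-1],
  [0.415,-0.225,-0.31,-0.055,0.077,-0.095,-1],
  [0.553,-0.3,-0.413,-0.073,0.103,-0.127,-1],
  [0.553,-0.3,-0.413,-0.073,0.103,-0.127,-1],
])

```text
time_s: 19.6
eef_pos: [0.4721, 0.1741, 0.2536]
ee_rot: [[0.181, 0.814, 0.552], [0.895, 0.095, -0.435], [-0.407, 0.573, -0.712]]
ft_force: [0.5, -0.3, -3.7]
grip_width: 0.0234
grip_force: 58.0
```

```bash
python3 - <<'E'
from h import *
weigh(2); chk(*lanepose(.07,0,.047,.03)); plan([lanepose(.07,0,.047,.03),lanepose(.07,0,.015)],vmax=.02)
for n in("scene","top"): cv2.imwrite(f"pics/{n}1.png",bot.snapshot(n))
s=cv2.imread("pics/scene1.png")[100:230,240:390];t=cv2.imread("pics/top1.png")[130:240,130:260]
a=cv2.resize(s,(460,400),interpolation=cv2.INTER_CUBIC);b=cv2.resize(t,(340,288),interpolation=cv2.INTER_CUBIC);b=cv2.copyMakeBorder(b,0,112,0,0,cv2.BORDER_CONSTANT)
cv2.imwrite("pics/both1.png",np.hstack([a,b]))
E
```

```text
F [ 0.63 -0.45 -4.07] [0.2  0.03 0.37] M [ 0.727  1.422 -0.038]
19.7 [0.4731 0.17   0.254 ] q [-0.02 -0.11 -0.87  2.04  0.74  1.26 -1.21] f [ 0.43 -0.42 -3.7 ] t [ 0.726  1.449 -0.029] g 0.0239 58.0
goal [0.4731 0.1697 0.2536] d mm [-0.   0.4  0.4] rot err deg [-0.04 -0.08  0.04]
[ [-0.001,-0.001,0.002,-0.001,-0.003,0.001,G], [0.02,-0.083,0.038,-0.001,-0.003,0.001,G], [0.04,-0.165,0.073,-0.001,-0.003,0.001,G], [0.061,-0.247,0.109,-0.001,-0.003,0.001,G] ]
```

View pics/both1.png

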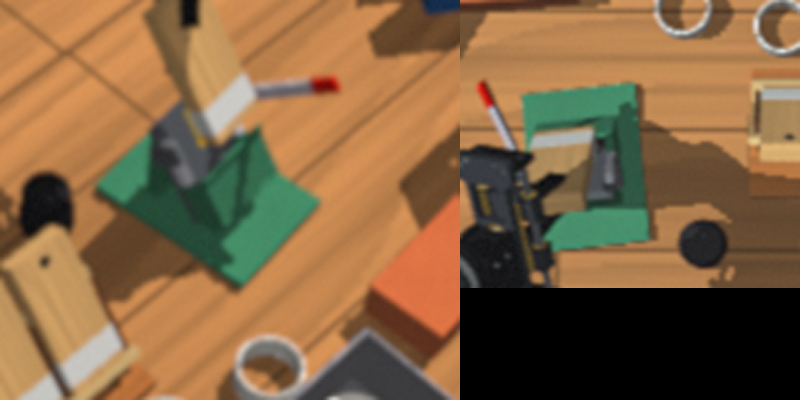

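```bash
python3 - <<'E'
from h import *
cs,ct=bot.calibration("scene"),bot.calibration("top")
def inl(p):
    q=Ro.from_euler('z',-JY).apply(p-LO); return (np.array([q[0]*c35+q[2]*s35,q[1],-q[0]*s35+q[2]*c35])*1e3).round(1)
S=lambda u,v:(240+(u+.5)*150/460-.5,100+(v+.5)*130/400-.5); T=lambda u,v:(130+(u-460+.5)*130/340-.5,130+(v+.5)*110/288-.5)
for a,b in (((257,90),(526,136)),((205,138),(592,128))):
    p,e=tri(ray(cs,*S(*a)),ray(ct,*T(*b))); print(inl(p),np.round(e,4))
# predicted
R=leanR(JY)
for y in (35,-35):
    p=lane(.059,y/1e3,.07)+[0,0,.03]; print(y,inl(p),proj(cs,p).round(1),proj(ct,p).round(1))
print(S(257,90),T(526,136),S(205,138),T(592,128))
# white mask corners in top
t=cv2.imread("pics/top1.png");h=cv2.cvtColor(t,cv2.COLOR_BGR2HSV);m=cv2.inRange(h,(0,0,150),(180,60,255))[165:200,145:195]
c=max(cv2.findContours(m,0,2)[0],key=cv2.contourArea);print(cv2.boxPoints(cv2.minAreaRect(c))+[145,165])
E
```

```text
[ 78.6  38.4 114. ] [0.0013 0.0013]
[ 76.2 -42.3 113.1] [0.0056 0.0056]
35 [76.2 35.  94.6] [325.  134.3] [157.3 179.6]
-35 [ 76.2 -35.   94.6] [311.9 147.4] [179.8 177.3]
(323.4673913043478, 128.9125) (154.9264705882353, 181.63541666666666) (306.5108695652174, 144.5125) (180.16176470588235, 178.57986111111111)
[[155.56435394 181.64356422]
 [179.92079163 179.20791817]
 [180.38613892 183.86138344]
 [156.02970123 186.2970295 ]]
```

```bash
python3 - <<'E'
from h import *
cs,ct=bot.calibration("scene"),bot.calibration("top")
def prof(im,c,f): 
    for z in range(-8,60,4):
        u=proj(c,f(z/1e3)); print(z,u.round(0),cv2.getRectSubPix(im,(1,1),tuple(map(float,u)))[0,0].tolist(),end=" | ")
    print("\n")
s0,t0,s1,t1=[cv2.imread(f"pics/{n}.png") for n in("scene0","top0","scene1","top1")]
prof(s0,cs,lambda z:bay(0,.024,z)); prof(t0,ct,lambda z:bay(0,.024,z))
prof(s1,cs,lambda z:lane(.059,0,.07+z)+[0,0,.03]); prof(t1,ct,lambda z:lane(.059,0,.07+z)+[0,0,.03])
E
```

```text
-8 [255. 241.] [87, 131, 164] | -4 [254. 240.] [109, 162, 195] | 0 [254. 239.] [111, 166, 201] | 4 [253. 238.] [104, 159, 197] | 8 [252. 237.] [98, 150, 191] | 12 [252. 236.] [120, 155, 190] | 16 [251. 235.] [160, 178, 192] | 20 [251. 234.] [184, 192, 195] | 24 [250. 233.] [189, 194, 194] | 28 [250. 232.] [189, 195, 195] | 32 [249. 231.] [188, 195, 195] | 36 [249. 230.] [190, 196, 196] | 40 [248. 229.] [187, 194, 195] | 44 [248. 228.] [167, 183, 196] | 48 [247. 227.] [126, 163, 195] | 52 [247. 226.] [98, 151, 194] | 56 [246. 225.] [93, 149, 195] | 

-8 [281. 161.] [114, 165, 194] | -4 [281. 161.] [120, 173, 201] | 0 [281. 162.] [119, 173, 202] | 4 [281. 162.] [115, 166, 194] | 8 [281. 163.] [110, 151, 176] | 12 [281. 163.] [115, 145, 165] | 16 [281. 164.] [131, 150, 160] | 20 [281. 164.] [145, 155, 158] | 24 [281. 165.] [155, 161, 159] | 28 [281. 165.] [161, 165, 160] | 32 [281. 166.] [162, 166, 161] | 36 [281. 166.] [161, 166, 162] | 40 [281. 167.] [157, 165, 164] | 44 [281. 167.] [145, 160, 166] | 48 [281. 168.] [127, 152, 169] | 52 [281. 168.] [110, 143, 167] | 56 [281. 169.] [94,
[... 421 characters left out ...]
 [195, 200, 204] | 44 [313. 130.] [175, 190, 203] | 48 [313. 129.] [138, 172, 203] | 52 [312. 128.] [107, 158, 203] | 56 [312. 127.] [98, 156, 203] | 

-8 [169. 177.] [74, 99, 57] | -4 [169. 178.] [75, 100, 68] | 0 [169. 178.] [79, 108, 93] | 4 [168. 179.] [84, 118, 123] | 8 [168. 180.] [103, 134, 149] | 12 [168. 180.] [124, 150, 169] | 16 [168. 181.] [150, 164, 174] | 20 [168. 181.] [167, 174, 176] | 24 [168. 182.] [176, 179, 175] | 28 [168. 182.] [178, 179, 175] | 32 [167. 183.] [178, 179, 175] | 36 [167. 184.] [175, 178, 176] | 40 [167. 184.] [166, 175, 177] | 44 [167. 185.] [151, 168, 179] | 48 [167. 185.] [128, 157, 178] | 52 [167. 186.] [104, 144, 176] | 56 [167. 187.] [94, 140, 175] |
```

Call:
play_rows([
  [0.02,-0.083,0.038,-0.001,-0.003,0.001,-1],
  [0.04,-0.165,0.073,-0.001,-0.003,0.001,-1],
  [0.061,-0.247,0.109,-0.001,-0.003,0.001,-1],
  [0.061,-0.247,0.109,-0.001,-0.003,0.001,-1],
])

```text
time_s: 20.3
eef_pos: [0.447, 0.1652, 0.2046]
ee_rot: [[0.19, 0.815, 0.548], [0.892, 0.091, -0.444], [-0.411, 0.573, -0.709]]
ft_force: [0.3, 0.5, -4.4]
grip_width: 0.0239
grip_force: 58.0
```

```bash
python3 - <<'E'
from h import *
weigh(2); chk(*lanepose(.07,0,.015)); plan([lanepose(.07,0,.015),lanepose(.03,0,.015)],vmax=.01)
E
```

```text
F [ 0.09  0.15 -4.26] [0.09 0.17 0.11] M [0.788 1.453 0.022]
20.4 [0.4478 0.166  0.206 ] q [-0.04 -0.09 -0.9   2.13  0.77  1.23 -1.33] f [ 0.18 -0.02 -4.15] t [0.801 1.451 0.006] g 0.0238 58.0
goal [0.4471 0.1667 0.2052] d mm [ 0.7 -0.8  0.7] rot err deg [ 0.01  0.08 -0.08]
[ [0.004,-0.005,-0.001,0,0.003,-0.003,G], [0.029,-0.005,0.042,0,0.003,-0.003,G], [0.054,-0.005,0.085,0,0.003,-0.003,G], [0.079,-0.005,0.129,0,0.003,-0.003,G], [0.105,-0.005,0.172,0,0.003,-0.003,G] ]
```

Call:
play_rows([
  [0.029,-0.005,0.042,0,0.003,-0.003,-1],
  [0.054,-0.005,0.085,0,0.003,-0.003,-1],
  [0.079,-0.005,0.129,0,0.003,-0.003,-1],
  [0.1,-0.005,0.164,0,0.003,-0.003,-1],
  [0.1,-0.005,0.164,0,0.003,-0.003,-1],
])

```text
time_s: 21.02
eef_pos: [0.4681, 0.1694, 0.1722]
ee_rot: [[0.186, 0.816, 0.548], [0.893, 0.093, -0.441], [-0.411, 0.571, -0.711]]
ft_force: [0.0, 0.4, -3.4]
grip_width: 0.0238
grip_force: 58.0
```

```bash
python3 - <<'E'
from h import *
weigh(2); chk(*lanepose(.032,0,.015))
E
```

```text
F [-1.14 -0.13 -3.76] [0.28 0.32 0.52] M [ 0.817  1.403 -0.016]
21.12 [0.4681 0.1697 0.1731] q [-0.04  0.03 -0.91  2.14  0.87  1.22 -1.43] f [-0.86 -0.45 -3.24] t [0.819 1.378 0.007] g 0.0236 58.0
goal [0.4688 0.1692 0.1741] d mm [-0.7  0.6 -1. ] rot err deg [-0.02 -0.03  0.1 ]
```

Call:
play_rows([
  [0.0025,0,0.0043,0,0,0,-1],
  [0.005,0,0.0087,0,0,0,-1],
  [0.0075,0,0.013,0,0,0,-1],
  [0.01,0,0.0173,0,0,0,-1],
  [0.01,0,0.0173,0,0,0,-1],
])

```text
time_s: 21.75
eef_pos: [0.4704, 0.1698, 0.1699]
ee_rot: [[0.187, 0.814, 0.549], [0.893, 0.093, -0.441], [-0.41, 0.573, -0.71]]
ft_force: [0.4, 0.1, -4.0]
grip_width: 0.0239
grip_force: 58.0
```

Call:
play_rows([
  [0.0025,0,0.0043,0,0,0,-1],
  [0.005,0,0.0087,0,0,0,-1],
  [0.0075,0,0.013,0,0,0,-1],
  [0.0075,0,0.013,0,0,0,-1],
])

```text
time_s: 22.25
eef_pos: [0.4721, 0.17, 0.1674]
ee_rot: [[0.187, 0.814, 0.549], [0.893, 0.093, -0.441], [-0.41, 0.573, -0.71]]
ft_force: [0.8, 0.4, -4.9]
grip_width: 0.0232
grip_force: 58.0
```

Call:
play_rows([
  [0.0025,0,0.0043,0,0,0,-1],
  [0.005,0,0.0087,0,0,0,-1],
  [0.0075,0,0.013,0,0,0,-1],
  [0.0075,0,0.013,0,0,0,-1],
])

```text
time_s: 22.75
eef_pos: [0.4738, 0.1702, 0.165]
ee_rot: [[0.187, 0.814, 0.549], [0.893, 0.093, -0.441], [-0.41, 0.573, -0.71]]
ft_force: [0.2, -0.2, -3.6]
grip_width: 0.0235
grip_force: 58.0
```

Call:
play_rows([
  [0.0025,0,0.0043,0,0,0,-1],
  [0.005,0,0.0087,0,0,0,-1],
  [0.0075,0,0.013,0,0,0,-1],
  [0.0075,0,0.013,0,0,0,-1],
])

```text
time_s: 23.25
eef_pos: [0.4756, 0.1704, 0.1625]
ee_rot: [[0.187, 0.814, 0.549], [0.893, 0.092, -0.441], [-0.41, 0.573, -0.71]]
ft_force: [0.2, -0.3, -3.7]
grip_width: 0.0237
grip_force: 58.0
```

Call:
play_rows([
  [0.0025,0,0.0043,0,0,0,-1],
  [0.005,0,0.0087,0,0,0,-1],
  [0.0075,0,0.013,0,0,0,-1],
  [0.0075,0,0.013,0,0,0,-1],
])

```text
time_s: 23.75
eef_pos: [0.4773, 0.1706, 0.1601]
ee_rot: [[0.187, 0.814, 0.549], [0.893, 0.093, -0.441], [-0.41, 0.573, -0.71]]
ft_force: [-0.5, -0.0, -4.2]
grip_width: 0.0239
grip_force: 58.0
```

Call:
play_rows([
  [0.0025,0,0.0043,0,0,0,-1],
  [0.005,0,0.0087,0,0,0,-1],
  [0.0075,0,0.013,0,0,0,-1],
  [0.0075,0,0.013,0,0,0,-1],
])

```text
time_s: 24.25
eef_pos: [0.4789, 0.1708, 0.1576]
ee_rot: [[0.187, 0.814, 0.549], [0.893, 0.093, -0.441], [-0.41, 0.573, -0.71]]
ft_force: [0.9, 0.2, -4.8]
grip_width: 0.0234
grip_force: 58.0
```

Call:
play_rows([
  [0.0025,0,0.0043,0,0,0,-1],
  [0.005,0,0.0087,0,0,0,-1],
  [0.0075,0,0.013,0,0,0,-1],
  [0.0075,0,0.013,0,0,0,-1],
])

```text
time_s: 24.75
eef_pos: [0.4807, 0.171, 0.1551]
ee_rot: [[0.187, 0.814, 0.549], [0.893, 0.093, -0.441], [-0.41, 0.573, -0.71]]
ft_force: [0.1, -0.5, -3.9]
grip_width: 0.0233
grip_force: 58.0
```

Call:
play_rows([
  [0.0025,0,0.0043,0,0,0,-1],
  [0.005,0,0.0087,0,0,0,-1],
  [0.0075,0,0.013,0,0,0,-1],
  [0.0075,0,0.013,0,0,0,-1],
])

```text
time_s: 25.25
eef_pos: [0.4824, 0.1712, 0.1527]
ee_rot: [[0.187, 0.814, 0.549], [0.893, 0.093, -0.441], [-0.41, 0.573, -0.71]]
ft_force: [-0.3, -0.9, -4.7]
grip_width: 0.0239
grip_force: 58.0
```

Call:
play_rows([
  [0.0025,0,0.0043,0,0,0,-1],
  [0.005,0,0.0087,0,0,0,-1],
  [0.0075,0,0.013,0,0,0,-1],
  [0.0075,0,0.013,0,0,0,-1],
])

```text
time_s: 25.75
eef_pos: [0.4841, 0.1714, 0.1502]
ee_rot: [[0.187, 0.814, 0.549], [0.893, 0.093, -0.441], [-0.41, 0.573, -0.71]]
ft_force: [-0.5, -0.8, -3.9]
grip_width: 0.0235
grip_force: 58.0
```

Call:
play_rows([
  [0.0025,0,0.0043,0,0,0,-1],
  [0.005,0,0.0087,0,0,0,-1],
  [0.0075,0,0.013,0,0,0,-1],
  [0.0075,0,0.013,0,0,0,-1],
])

```text
time_s: 26.25
eef_pos: [0.4858, 0.1716, 0.1478]
ee_rot: [[0.187, 0.814, 0.549], [0.893, 0.093, -0.441], [-0.41, 0.573, -0.71]]
ft_force: [0.2, -0.0, -3.4]
grip_width: 0.0233
grip_force: 58.0
```

```bash
python3 - <<'E'
from h import *
weigh(2); chk(*lanepose(0,0,.015))
E
```

```text
F [ 0.28  0.27 -4.02] [0.05 0.19 0.36] M [ 0.825  1.392 -0.031]
26.35 [0.4858 0.1716 0.1478] q [-0.05  0.12 -0.9   2.13  0.96  1.22 -1.5 ] f [ 0.23  0.46 -4.38] t [ 0.845  1.39  -0.02 ] g 0.0236 58.0
goal [0.487  0.1712 0.1479] d mm [-1.2  0.4 -0.1] rot err deg [-0.   -0.03  0.08]
```

Call:
play_rows([
  [0.0025,0,0.0043,0,0,0,-1],
  [0.005,0,0.0087,0,0,0,-1],
  [0.005,0,0.0087,0,0,0,-1],
  [0.005,0,0.0087,0,0,0,-1],
])

```text
time_s: 26.85
eef_pos: [0.4864, 0.1716, 0.1473]
ee_rot: [[0.188, 0.814, 0.55], [0.892, 0.093, -0.443], [-0.411, 0.574, -0.708]]
ft_force: [-6.9, -0.8, 4.3]
grip_width: 0.0235
grip_force: 58.0
```

Call:
play_rows([
  [0,-0.0025,0,0,0,0,-1],
  [0,-0.005,0,0,0,0,-1],
  [0,-0.0075,0,0,0,0,-1],
  [0,-0.0075,0,0,0,0,-1],
])

```text
time_s: 27.35
eef_pos: [0.486, 0.1716, 0.147]
ee_rot: [[0.189, 0.813, 0.551], [0.892, 0.093, -0.442], [-0.411, 0.575, -0.707]]
ft_force: [-5.0, -0.8, 4.0]
grip_width: 0.0236
grip_force: 58.0
```

```bash
cat >> h.py <<'E'
def lf():
    F=[]
    for _ in range(3): bot.snapshot("wrist"); F.append(bot.get_obs()["ft_force"])
    f=Ro.from_euler('z',-JY).apply(np.mean(F,0)); print("lane force x,y,z",np.round([f[0]*c35+f[2]*s35,f[1],-f[0]*s35+f[2]*c35],2))
E
python3 - <<'E'
from h import *
lf(); chk(*lanepose(0))
E
```

```text
lane force x,y,z [-1.99 -0.13  6.64]
27.5 [0.486  0.1716 0.1471] q [-0.06  0.13 -0.9   2.13  0.97  1.22 -1.51] f [-5.01 -0.72  4.32] t [ 0.098  1.184 -0.446] g 0.0236 58.0
goal [0.4846 0.1709 0.1462] d mm [1.5 0.7 0.9] rot err deg [0.14 0.07 0.04]
```

Call:
play_rows([
  [0,-0.005,0,0,0,0,-1],
  [0,-0.01,0,0,0,0,-1],
  [0,-0.01,0,0,0,0,-1],
])

```text
time_s: 27.88
eef_pos: [0.4854, 0.1715, 0.1466]
ee_rot: [[0.189, 0.812, 0.553], [0.892, 0.093, -0.442], [-0.41, 0.577, -0.706]]
ft_force: [-3.9, -1.3, 5.9]
grip_width: 0.0238
grip_force: 58.0
```

```bash
python3 - <<'E'
from h import *
lf(); chk(*lanepose(0))
E
```

```text
lane force x,y,z [ 0.6  -0.21  6.42]
28.02 [0.4854 0.1716 0.1466] q [-0.06  0.13 -0.9   2.13  0.97  1.22 -1.51] f [-3.42 -0.77  5.12] t [-0.065  0.424 -0.374] g 0.0239 58.0
goal [0.4846 0.1709 0.1462] d mm [0.8 0.6 0.5] rot err deg [ 0.25  0.05 -0.02]
```

Call:
play_rows([
  [0,0,0,0,0,0,-0.4],
  [0,0,0,0,0,0,0],
  [0,0,0,0,0,0,0.5],
  [0,0,0,0,0,0,0.5],
  [0,0,0,0,0,0,0.5],
])

```text
time_s: 28.65
eef_pos: [0.4841, 0.1714, 0.1442]
ee_rot: [[0.187, 0.814, 0.549], [0.893, 0.093, -0.441], [-0.41, 0.573, -0.71]]
ft_force: [-0.6, -0.6, -1.0]
grip_width: 0.0582
grip_force: 0.0
```

```bash
python3 - <<'E'
from h import *
chk(*lanepose(0))
from kin2 import *
P,e,D=fit(1e-2); print(abs(e).max())
q=np.array(bot.get_obs()["joint_positions"])
o=bot.get_obs(); R=np.array(o["ee_rot"]); p=np.array(o["eef_pos"])
for b in (.05,.08):
    qq,e=ik(P,p-R[:,2]*b,R,q); print(b,round(e,4),qq.round(2))
E
```

```text
28.65 [0.4841 0.1714 0.1442] q [-0.06  0.13 -0.9   2.14  0.97  1.21 -1.51] f [-0.55 -0.65 -1.01] t [0.466 0.713 0.001] g 0.0582 0.0
goal [0.4846 0.1709 0.1462] d mm [-0.4  0.5 -2. ] rot err deg [ 0.   -0.03  0.08]
0.0001553308520898522
0.05 0.0 [-0.11  0.05 -0.91  2.1   0.87  1.27 -1.46]
0.08 0.0 [-0.15  0.02 -0.9   2.08  0.82  1.32 -1.44]
```

Call:
play_rows([
  [0,0,-0.1,0,0,0,0.5],
  [0,0,-0.25,0,0,0,0.5],
  [0,0,-0.4,0,0,0,0.5],
  [0,0,-0.4,0,0,0,0.5],
])

```text
time_s: 29.15
eef_pos: [0.4402, 0.2089, 0.2026]
ee_rot: [[0.186, 0.812, 0.553], [0.894, 0.094, -0.438], [-0.408, 0.576, -0.709]]
ft_force: [0.4, -0.8, -0.1]
grip_width: 0.0652
grip_force: 0.0
```

```bash
cat >> h.py <<'E'
def vertR(yaw): # tool down, tool y along jig y when yaw=JY
    return Ro.from_euler('z',yaw).as_matrix()@np.array([[1,0,0],[0,-1,0],[0,0,-1.]])
def finger(q,gap=0,r=.085,dz=.02,hx=.0095,hy=.015):
    n=np.array([np.cos(q),np.sin(q)]); c=np.array([.032,.058])+r*np.array([np.sin(q),-np.cos(q)])+(.005+hx*abs(n[0])+hy*abs(n[1])+gap)*n
    return lane(c[0],c[1],.09)-[0,0,dz]
E
python3 - <<'E'
from h import *
from kin2 import *
P,e,D=fit(1e-2); q0=np.array(bot.get_obs()["joint_positions"]); st()
for s in (0,np.pi):
    q=q0
    for a,g in ((1.81,.02),(1.3,0),(.8,0),(.4,0),(0,0)):
        p=finger(a,g); q,e=ik(P,p,vertR(JY+s),q); print(round(s,1),a,p.round(3),round(e,4),q.round(2))
st()
for n in("scene","top"): cv2.imwrite(f"pics/{n}2.png",bot.snapshot(n))
s=cv2.imread("pics/scene2.png")[100:230,240:390];t=cv2.imread("pics/top2.png")[130:240,130:260]
a=cv2.resize(s,(460,400),interpolation=cv2.INTER_CUBIC);b=cv2.resize(t,(340,288),interpolation=cv2.INTER_CUBIC);b=cv2.copyMakeBorder(b,0,112,0,0,cv2.BORDER_CONSTANT)
cv2.imwrite("pics/both2.png",np.hstack([a,b]))
E
```

```text
29.15 [0.4402 0.2089 0.2026] q [-0.09  0.02 -0.96  2.08  0.82  1.32 -1.44] f [ 0.36 -0.79 -0.09] t [ 0.375  0.697 -0.006] g 0.0652 0.0
0 1.81 [0.568 0.309 0.148] 0.0 [-0.19  0.39 -0.45  1.54  0.17  1.25 -2.12]
0 1.3 [0.587 0.249 0.156] 0.0 [-0.1   0.36 -0.43  1.56  0.16  1.25 -2.01]
0 0.8 [0.582 0.206 0.15 ] 0.0 [-0.04  0.33 -0.42  1.62  0.14  1.23 -1.95]
0 0.4 [0.565 0.177 0.135] 0.0 [ 0.01  0.28 -0.42  1.7   0.12  1.19 -1.9 ]
0 0 [0.537 0.159 0.114] 0.0 [ 0.04  0.24 -0.43  1.8   0.11  1.13 -1.88]
3.1 1.81 [0.568 0.309 0.148] 0.0 [ 0.2   0.56 -1.03  1.53  0.49  1.33  0.81]
3.1 1.3 [0.587 0.249 0.156] 0.0 [ 0.31  0.53 -1.02  1.54  0.46  1.33  0.92]
3.1 0.8 [0.582 0.206 0.15 ] 0.0 [ 0.39  0.48 -1.01  1.6   0.42  1.29  1.  ]
3.1 0.4 [0.565 0.177 0.135] 0.0 [ 0.46  0.43 -1.01  1.68  0.38  1.24  1.05]
3.1 0 [0.537 0.159 0.114] 0.0 [ 0.52  0.37 -1.01  1.78  0.34  1.17  1.08]
29.15 [0.4402 0.2089 0.2026] q [-0.09  0.02 -0.96  2.08  0.82  1.32 -1.44] f [ 0.36 -0.79 -0.09] t [ 0.375  0.697 -0.006] g 0.0652 0.0
```

View pics/both2.png

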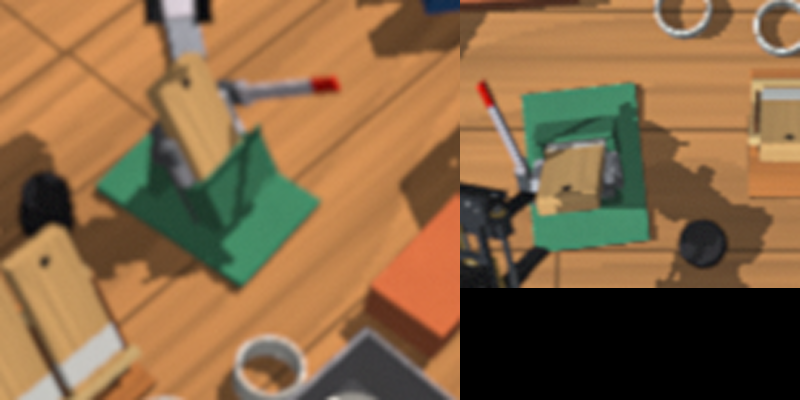

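```bash
python3 - <<'E'
from h import *
f=finger(1.81,.02); st()
plan([(np.array([.46,.25,.29]),phiR(JY,PHI)),(np.array([.52,.33,.31]),vertR(JY)),(f+[0,0,.06],vertR(JY))],vmax=.05,wmax=.16)
E
```

```text
29.25 [0.4404 0.2061 0.2006] q [-0.09  0.02 -0.96  2.08  0.82  1.32 -1.44] f [-0.01 -0.2  -0.36] t [ 0.441  0.711 -0.045] g 0.0654 0.0
[ [0.01,0.119,-0.12,0,0,0.001,G], [0.021,0.238,-0.24,0,0,0.002,G], [0.031,0.356,-0.36,0,0,0.003,G], [0.068,0.39,-0.368,0.169,-0.013,0.268,G], [0.105,0.424,-0.377,0.338,-0.027,0.533,G] ]
[ [0.045,0.021,-0.013,0.169,-0.014,0.265,G], [0.089,0.042,-0.027,0.337,-0.027,0.53,G], [0.134,0.063,-0.04,0.506,-0.041,0.795,G] ]
[ [0.048,-0.001,-0.017,0.169,-0.014,0.265,G], [0.096,-0.003,-0.034,0.338,-0.028,0.53,G], [0.144,-0.005,-0.051,0.507,-0.041,0.795,G] ]
[ [0.042,-0.024,-0.015,0.169,-0.014,0.265,G], [0.085,-0.048,-0.029,0.337,-0.028,0.53,G], [0.148,-0.016,0.148,0.337,-0.028,0.53,G], [0.21,0.016,0.326,0.337,-0.028,0.53,G], [0.273,0.048,0.504,0.337,-0.028,0.53,G] ]
```

Call:
play_rows([
  [0.01,0.119,-0.12,0,0,0,-1],
  [0.021,0.238,-0.24,0,0,0,-1],
  [0.031,0.356,-0.36,0,0,0,-1],
  [0.068,0.39,-0.368,0.169,-0.013,0.268,-1],
  [0.105,0.424,-0.377,0.338,-0.027,0.533,-1],
], squeeze=30)

```text
time_s: 29.88
eef_pos: [0.4723, 0.2657, 0.2933]
ee_rot: [[0.417, 0.815, 0.403], [0.868, -0.225, -0.444], [-0.271, 0.534, -0.801]]
ft_force: [-0.1, 0.4, -0.7]
grip_width: 0.0234
grip_force: 0.0
```

Call:
play_rows([
  [0.045,0.021,-0.013,0.169,-0.014,0.265,-1],
  [0.089,0.042,-0.027,0.337,-0.027,0.53,-1],
  [0.134,0.063,-0.04,0.506,-0.041,0.795,-1],
])

```text
time_s: 30.25
eef_pos: [0.4907, 0.2895, 0.2984]
ee_rot: [[0.723, 0.662, 0.199], [0.684, -0.641, -0.349], [-0.103, 0.388, -0.916]]
ft_force: [0.1, -0.2, -0.4]
grip_width: 0.0012
grip_force: 0.0
```

Call:
play_rows([
  [0.048,0,-0.017,0.169,-0.014,0.265,-1],
  [0.096,0,-0.034,0.338,-0.028,0.53,-1],
  [0.144,-0.005,-0.051,0.507,-0.041,0.795,-1],
])

```text
time_s: 30.62
eef_pos: [0.5089, 0.3132, 0.3043]
ee_rot: [[0.932, 0.358, 0.05], [0.362, -0.919, -0.158], [-0.011, 0.166, -0.986]]
ft_force: [0.6, 0.1, 0.0]
grip_width: 0.0006
grip_force: 0.0
```

Call:
play_rows([
  [0.042,-0.024,-0.015,0.169,-0.014,0.265,-1],
  [0.085,-0.048,-0.029,0.337,-0.028,0.53,-1],
  [0.085,-0.048,-0.029,0.337,-0.028,0.53,-1],
])

```text
time_s: 31.0
eef_pos: [0.5218, 0.3271, 0.3084]
ee_rot: [[0.994, 0.107, -0.002], [0.107, -0.994, -0.003], [-0.002, 0.002, -1.0]]
ft_force: [-0.4, -0.3, -0.3]
grip_width: 0.0007
grip_force: 0.0
```

```bash
python3 - <<'E'
from h import *
f=finger(1.81,.02); chk(f+[0,0,.06],vertR(JY)); plan([(f+[0,0,.06],vertR(JY)),(f,vertR(JY))],vmax=.04,wmax=.16)
E
```

```text
31.0 [0.5218 0.3271 0.3084] q [ 0.03  0.32 -0.81  1.38  0.23  1.55 -2.23] f [-0.4  -0.33 -0.27] t [-0.076  0.16   0.011] g 0.0007 0.0
goal [0.5677 0.3093 0.2078] d mm [-45.8  17.7 100.7] rot err deg [ 0.14  0.12 -0.25]
[ [0.073,0.037,0.168,0.002,0.001,-0.003,G], [0.146,0.074,0.335,0.003,0.003,-0.006,G], [0.219,0.111,0.503,0.005,0.004,-0.009,G], [0.22,0.111,0.653,0.005,0.004,-0.009,G], [0.22,0.111,0.803,0.005,0.004,-0.009,G] ]
```

Call:
play_rows([
  [0.073,0.037,0.168,0,0,0,-1],
  [0.146,0.074,0.335,0,0,0,-1],
  [0.219,0.111,0.503,0,0,0,-1],
  [0.22,0.111,0.653,0,0,0,-1],
  [0.22,0.111,0.803,0,0,0,-1],
])

```text
time_s: 31.62
eef_pos: [0.565, 0.313, 0.1472]
ee_rot: [[0.993, 0.115, -0.002], [0.115, -0.993, -0.002], [-0.002, 0.002, -1.0]]
ft_force: [0.1, -0.4, 0.3]
grip_width: 0.0004
grip_force: 0.0
```

```bash
python3 - <<'E'
from h import *
chk(finger(1.81,.02),vertR(JY)); print(finger(0),finger(-.0))
plan([(finger(a),vertR(JY)) for a in (1.75,1.6,1.4,1.2,1.0,.8,.65,.5,.4)],vmax=.012)
E
```

```text
31.62 [0.565  0.313  0.1472] q [ 0.03  0.46 -0.76  1.53  0.33  1.28 -2.23] f [ 0.07 -0.42  0.28] t [-0.024  0.102 -0.013] g 0.0004 0.0
goal [0.5677 0.3093 0.1478] d mm [-2.7  3.7 -0.5] rot err deg [0.12 0.13 0.22]
[0.53656268 0.15915995 0.11439499] [0.53656268 0.15915995 0.11439499]
[ [0.013,0.047,-0.008,0.001,0.002,0.003,G], [0.027,0.095,-0.015,0.003,0.003,0.005,G], [0.04,0.142,-0.023,0.004,0.005,0.008,G], [0.049,0.176,-0.029,0.004,0.005,0.008,G], [0.058,0.21,-0.036,0.004,0.005,0.008,G] ]
[ [0.006,0.04,-0.004,0,0,0,G], [0.013,0.081,-0.009,0,0,0,G], [0.013,0.122,-0.009,0,0,0,G], [0.012,0.163,-0.008,0,0,0,G], [0.005,0.206,-0.003,0,0,0,G] ]
[ [-0.007,0.042,0.005,0,0,0,G], [-0.022,0.083,0.015,0,0,0,G], [-0.037,0.124,0.025,0,0,0,G], [-0.053,0.152,0.037,0,0,0,G], [-0.069,0.181,0.048,0,0,0,G] ]
[ [-0.02,0.025,0.014,0,0,0,G], [-0.041,0.051,0.029,0,0,0,G], [-0.072,0.08,0.05,0,0,0,G] ]
```

Call:
play_rows([
  [0.013,0.047,-0.008,0,0,0,-1],
  [0.027,0.095,-0.015,0,0,0,-1],
  [0.04,0.142,-0.023,0,0,0,-1],
  [0.049,0.176,-0.029,0,0,0,-1],
  [0.058,0.21,-0.036,0,0,0,-1],
])

```text
time_s: 32.25
eef_pos: [0.5823, 0.2729, 0.1576]
ee_rot: [[0.994, 0.112, 0.0], [0.112, -0.994, 0.001], [0.0, -0.001, -1.0]]
ft_force: [-1.1, 0.7, 0.1]
grip_width: 0.0006
grip_force: 0.6
```

Call:
play_rows([
  [0.006,0.04,-0.004,0,0,0,-1],
  [0.013,0.081,-0.009,0,0,0,-1],
  [0.013,0.122,-0.009,0,0,0,-1],
  [0.012,0.163,-0.008,0,0,0,-1],
  [0.005,0.206,-0.003,0,0,0,-1],
])

```text
time_s: 32.88
eef_pos: [0.5878, 0.2319, 0.1575]
ee_rot: [[0.994, 0.112, 0.0], [0.112, -0.994, 0.001], [0.0, -0.001, -1.0]]
ft_force: [-1.0, 1.4, -0.4]
grip_width: 0.0005
grip_force: 0.7
```

Call:
play_rows([
  [-0.007,0.042,0.005,0,0,0,-1],
  [-0.022,0.083,0.015,0,0,0,-1],
  [-0.037,0.124,0.025,0,0,0,-1],
  [-0.053,0.152,0.037,0,0,0,-1],
  [-0.069,0.181,0.048,0,0,0,-1],
])

```text
time_s: 33.5
eef_pos: [0.578, 0.1943, 0.1478]
ee_rot: [[0.994, 0.112, 0.0], [0.112, -0.994, 0.0], [0.0, -0.0, -1.0]]
ft_force: [0.4, 1.2, 0.1]
grip_width: 0.0006
grip_force: 0.6
```

```bash
python3 - <<'E'
from h import *
chk(finger(.57),vertR(JY))
for n in("scene","top"): cv2.imwrite(f"pics/{n}3.png",bot.snapshot(n))
s=cv2.imread("pics/scene3.png")[100:230,240:390];t=cv2.imread("pics/top3.png")[130:240,130:260]
a=cv2.resize(s,(460,400),interpolation=cv2.INTER_CUBIC);b=cv2.resize(t,(340,288),interpolation=cv2.INTER_CUBIC);b=cv2.copyMakeBorder(b,0,112,0,0,cv2.BORDER_CONSTANT)
cv2.imwrite("pics/both3.png",np.hstack([a,b]))
# red tip
cs,ct=bot.calibration("scene"),bot.calibration("top")
for n,c in (("scene3",cs),("top3",ct)):
    h=cv2.cvtColor(cv2.imread(f"pics/{n}.png"),cv2.COLOR_BGR2HSV); m=cv2.inRange(h,(0,200,100),(3,255,255))|cv2.inRange(h,(175,200,100),(180,255,255))
    k,l,S,C=cv2.connectedComponentsWithStats(m); print(n,[(C[i].round(1).tolist(),int(S[i,4])) for i in range(1,k) if 6<S[i,4]<120], "pred",{a:proj(c,lane(.032+.1*np.sin(a),.058-.1*np.cos(a),.09)).round(1).tolist() for a in(1.8,.8,.5,0)})
plan([(finger(a),vertR(JY)) for a in (.5,.4,.3,.2)],vmax=.012)
E
```

```text
33.5 [0.578  0.1943 0.1478] q [ 0.24  0.37 -0.75  1.63  0.27  1.24 -2.02] f [0.39 1.25 0.12] t [ 0.21   0.087 -0.057] g 0.0006 0.6
goal [0.5738 0.1883 0.1426] d mm [4.2 6.  5.2] rot err deg [-0.01 -0.01  0.02]
scene3 [] pred {1.8: [346.0, 127.8], 0.8: [323.1, 144.7], 0.5: [314.3, 147.6], 0: [301.5, 148.9]}
top3 [] pred {1.8: [139.3, 165.1], 0.8: [170.9, 169.5], 0.5: [178.0, 175.7], 0: [184.4, 188.8]}
[ [-0.021,0.023,0.019,0.001,0.001,-0.001,G], [-0.043,0.046,0.039,0.002,0.001,-0.001,G], [-0.074,0.075,0.061,0.002,0.001,-0.001,G], [-0.108,0.101,0.085,0.002,0.001,-0.001,G], [-0.145,0.121,0.111,0.002,0.001,-0.001,G] ]
```

Call:
play_rows([
  [-0.021,0.023,0.019,0,0,0,-1],
  [-0.043,0.046,0.039,0,0,0,-1],
  [-0.074,0.075,0.061,0,0,0,-1],
  [-0.108,0.101,0.085,0,0,0,-1],
  [-0.108,0.101,0.085,0,0,0,-1],
])

```text
time_s: 34.22
eef_pos: [0.5567, 0.1733, 0.1297]
ee_rot: [[0.994, 0.113, -0.003], [0.113, -0.994, 0.002], [-0.003, -0.002, -1.0]]
ft_force: [-0.2, 4.4, -3.6]
grip_width: 0.0004
grip_force: 2.4
```

```bash
python3 - <<'E'
from h import *
lf(); chk(finger(.2),vertR(JY)); cs,ct=bot.calibration("scene"),bot.calibration("top")
for n,c in (("scene",cs),("top",ct)):
    h=cv2.cvtColor(bot.snapshot(n),cv2.COLOR_BGR2HSV); m=cv2.inRange(h,(0,150,70),(6,255,255))|cv2.inRange(h,(174,150,70),(180,255,255))
    k,l,S,C=cv2.connectedComponentsWithStats(m); print(n,[(C[i].round(1).tolist(),int(S[i,4])) for i in range(1,k) if 4<S[i,4]<120],"pred",{a:proj(c,lane(.032+.1*np.sin(a),.058-.1*np.cos(a),.09)).round(1).tolist() for a in(.4,.2,0)})
print("0->",finger(0)); plan([(finger(a),vertR(JY)) for a in (.2,.1,0)],vmax=.012)
E
```

```text
lane force x,y,z [-2.43  5.03 -1.81]
34.38 [0.5572 0.1731 0.1301] q [ 0.29  0.33 -0.75  1.71  0.24  1.19 -1.99] f [-1.64  4.84 -3.12] t [ 1.037  0.639 -0.146] g 0.0007 2.5
goal [0.5517 0.166  0.1255] d mm [5.4 7.  4.6] rot err deg [-0.08  0.16  0.08]
scene [] pred {0.4: [311.5, 148.3], 0.2: [306.2, 148.9], 0: [301.5, 148.9]}
top [] pred {0.4: [179.9, 178.1], 0.2: [182.8, 183.4], 0: [184.4, 188.8]}
0-> [0.53656268 0.15915995 0.11439499]
[ [-0.032,0.032,0.024,-0.003,0.005,0.003,G], [-0.071,0.047,0.051,-0.003,0.005,0.003,G], [-0.111,0.058,0.08,-0.003,0.005,0.003,G] ]
```

Call:
play_rows([
  [0,-0.025,0,0,0,0,-1],
  [0,-0.05,0,0,0,0,-1],
  [-0.03,-0.05,0.035,0,0,0,-1],
  [-0.055,-0.05,0.065,0,0,0,-1],
  [-0.055,-0.05,0.065,0,0,0,-1],
])

```text
time_s: 35.1
eef_pos: [0.546, 0.1802, 0.1171]
ee_rot: [[0.994, 0.112, -0.001], [0.112, -0.994, -0.001], [-0.001, 0.001, -1.0]]
ft_force: [-1.1, -0.4, -0.4]
grip_width: 0.0002
grip_force: 0.0
```

```bash
cat >> h.py <<'E'
def tipl():
    p=np.array(st()["eef_pos"]); q=Ro.from_euler('z',-JY).apply(p-LO); print("tip jig x,y,z mm",(q*1e3).round(1),"-> want x -7.3 at stop")
E
python3 - <<'E'
from h import *
lf(); tipl()
E
```

```text
lane force x,y,z [ 0.14 -0.15 -0.09]
35.25 [0.5467 0.1807 0.1179] q [ 0.28  0.33 -0.76  1.75  0.24  1.16 -2.01] f [ 0.41 -0.23  0.28] t [-0.08   0.167  0.035] g 0.0002 0.0
tip jig x,y,z mm [-1.1 -6.7 83.9] -> want x -7.3 at stop
```

Call:
play_rows([
  [-0.01,0,0,0,0,0,-1],
  [-0.02,0,0,0,0,0,-1],
  [-0.03,0,0,0,0,0,-1],
  [-0.03,0,0,0,0,0,-1],
])

```text
time_s: 35.75
eef_pos: [0.5409, 0.1801, 0.1179]
ee_rot: [[0.994, 0.112, 0.0], [0.112, -0.994, 0.0], [0.0, -0.0, -1.0]]
ft_force: [2.2, -0.6, -2.2]
grip_width: 0.0003
grip_force: 1.1
```

```bash
python3 - <<'E'
from h import *
lf(); tipl()
E
```

```text
lane force x,y,z [ 0.9  -0.49 -2.5 ]
35.9 [0.5409 0.1802 0.1179] q [ 0.28  0.32 -0.76  1.76  0.24  1.16 -2.01] f [ 2.54 -1.54 -1.9 ] t [-0.132 -0.374  0.009] g 0.0008 1.1
tip jig x,y,z mm [-6.9 -6.6 83.9] -> want x -7.3 at stop
```

Call:
play_rows([
  [-0.01,0,0,0,0,0,-1],
  [-0.02,0,0,0,0,0,-1],
  [-0.02,0,0,0,0,0,-1],
])

```text
time_s: 36.28
eef_pos: [0.54, 0.18, 0.1183]
ee_rot: [[0.994, 0.111, 0.007], [0.111, -0.994, 0.002], [0.007, -0.001, -1.0]]
ft_force: [10.5, 1.9, -7.1]
grip_width: 0.0003
grip_force: 5.2
```

```bash
python3 - <<'E'
from h import *
lf(); tipl()
E
```

```text
lane force x,y,z [  4.66   0.07 -11.65]
36.42 [0.54   0.18   0.1183] q [ 0.29  0.31 -0.76  1.77  0.23  1.15 -2.01] f [11.02  0.86 -7.4 ] t [ 0.194 -2.267 -0.036] g 0.0007 5.1
tip jig x,y,z mm [-7.8 -6.7 84.3] -> want x -7.3 at stop
```

Call:
play_rows([
  [-0.008,0,0,0,0,0,-1],
  [-0.008,0,0,0,0,0,-1],
])

```text
time_s: 36.67
eef_pos: [0.5398, 0.1799, 0.1185]
ee_rot: [[0.994, 0.111, 0.009], [0.111, -0.994, 0.003], [0.01, -0.002, -1.0]]
ft_force: [13.8, 2.5, -8.9]
grip_width: 0.0002
grip_force: 6.9
```

Call:
play_rows([
  [0.06,0,0,0,0,0,-1],
  [0.2,0,0,0,0,0,-1],
  [0.4,0,-0.2,0,0,0,-1],
  [0.5,0,-0.5,0,0,0,-1],
  [0.5,0,-0.7,0,0,0,-1],
])

```text
time_s: 37.3
eef_pos: [0.6355, 0.1913, 0.2599]
ee_rot: [[0.994, 0.111, -0.001], [0.111, -0.994, 0.002], [-0.001, -0.002, -1.0]]
ft_force: [-0.4, 0.4, -0.1]
grip_width: 0.0007
grip_force: 0.0
```

Call:
play_rows([
  [0,-0.25,-0.1,0,0,0,-1],
  [0,-0.5,-0.2,0,0,0,-1],
  [0,-0.75,-0.2,0,0,0,-1],
  [0,-1,-0.2,0,0,0,-1],
  [0,-1,-0.2,0,0,0,-1],
])

```text
time_s: 37.92
eef_pos: [0.6076, 0.3957, 0.2967]
ee_rot: [[0.993, 0.122, -0.006], [0.122, -0.993, 0.002], [-0.005, -0.003, -1.0]]
ft_force: [-0.1, 0.2, -0.6]
grip_width: 0.0004
grip_force: 0.0
```

```bash
python3 - <<'E'
from h import *
st(); cs,ct=bot.calibration("scene"),bot.calibration("top")
for n,c in (("scene",cs),("top",ct)):
    im=bot.snapshot(n); cv2.imwrite(f"pics/{n}4.png",im)
    h=cv2.cvtColor(im,cv2.COLOR_BGR2HSV); m=cv2.inRange(h,(0,170,90),(5,255,255))|cv2.inRange(h,(174,170,90),(180,255,255))
    k,l,S,C=cv2.connectedComponentsWithStats(m); print(n,[(C[i].round(1).tolist(),int(S[i,4])) for i in range(1,k) if 4<S[i,4]<120],"pred",{a:proj(c,lane(.037+.1*np.sin(a),.058-.1*np.cos(a),.094)).round(1).tolist() for a in(.4,.2,.1,0)})
s=cv2.imread("pics/scene4.png")[105:265,195:345];t=cv2.imread("pics/top4.png")[135:225,140:330]
a=cv2.resize(s,(412,440),interpolation=cv2.INTER_CUBIC);b=cv2.resize(t,(380,180),interpolation=cv2.INTER_CUBIC)
b2=cv2.resize(t[20:70,5:75],(380,260),interpolation=cv2.INTER_CUBIC)
cv2.imwrite("pics/fin.png",np.hstack([a,np.vstack([b,b2])]))
E
```

```text
37.92 [0.6076 0.3957 0.2967] q [-0.17  0.57 -0.76  1.08  0.38  1.62 -2.27] f [-0.12  0.18 -0.64] t [-0.059  0.193  0.01 ] g 0.0004 0.0
scene [([300.7, 148.5], 35)] pred {0.4: [312.1, 147.4], 0.2: [306.8, 148.1], 0.1: [304.3, 148.1], 0: [302.1, 148.0]}
top [([185.1, 189.1], 39)] pred {0.4: [179.5, 177.3], 0.2: [182.4, 182.5], 0.1: [183.4, 185.3], 0: [184.1, 188.0]}
```

View pics/fin.png

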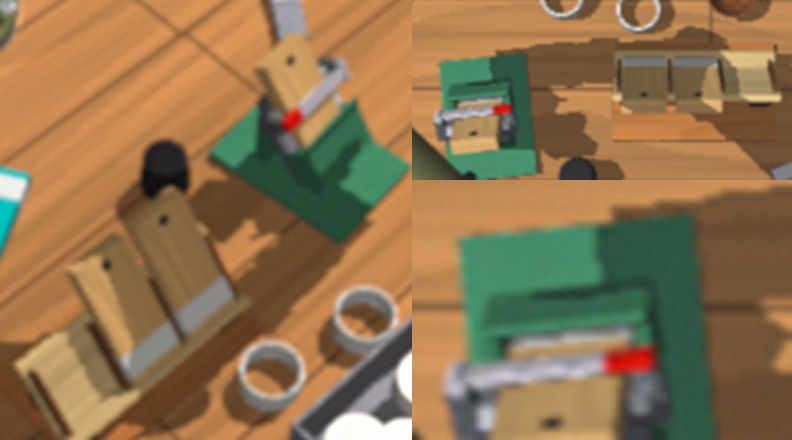

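The final picture shows the keeper bar straight across the blank in the lane. Its red end is at scene (300.7,148.5), top (185.1,189.1), within about 1.5 px of where q = 0 should put it. The other two blanks stand in their own bays, and the robot touches nothing.

```bash
python3 -c "
from rig import bot
print(bot.job_done())"
```

```text
the job is handed in; nothing more can be done
None
```

The job is handed in at about 38 s of the 72 s limit: the steel-cored blank (about 0.41 kg, from the bay furthest to the robot's right) stands on the foot stop in the jig's lane, the keeper was pushed to its end stop, and the other two (about 0.2 kg each) are back in their bays.

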